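Load the vacuum desiccator and pump it down

ROBOT

A 6-joint arm with a two-finger parallel gripper is mounted at the origin on the work surface; the furniture and walls round the work are solid. World frame = base frame: x ahead of the robot, y to its left, z up, the work surface at z = 0. Lengths are in m, angles in rad, forces in N, time in s.
With the tool pointing down it reaches from about 0.35 to 0.925 m from the base axis. Payload 6.4 kg.
Tool frame: the origin (TCP) lies midway between the tips of the shut fingers; the grasp point (between the pads) lies 19 mm behind it; z points along the fingers, y is the direction in which the jaws open and shut (so a half turn about z gives the same grasp; the last joint's range is limited). The gripper opens to 94 mm and grips with 3 to 60 N. Pads are 16 mm wide; open, the fingers measure 119 mm over their backs; the gripper's body (75 mm by 177 mm) begins 78 mm behind the grasp point.
Start: joints at [-1.293, 0.245, 1.558, -0, 1.339, -0.174], TCP at [0.284, -0.585, 0.205] pointing down, gripper open.
Joint ranges: [-3.13, 3.13], [-1.02, 2.26], [0.13, 2.54], [-0.95, 4.09], [0.21, 2.88], [-2.74, 2.74]. Speed limits (rad/s): [2.57, 2.57, 3.14, 3.14, 3.14, 3.14].

INTERFACE

Orientations are given as a unit quaternion [x, y, z, w].
In Python, from cell import r gives the robot as it stands.
- The arm moves only by the tool step_arm, never from a script. Its arguments are lists of equal length, an entry for each row: "travel": the shift along the tool's x, y, z in m, a list of three; "twist": the turn, a rotation vector about the tool's x, y, z in rad, a list of three; "grip": the closure, from -1 (fully open) to 1 (shut). A call has 1 to 20 rows; each row shifts and turns the commanded pose from where the row before left it, along the tool's axes as they then stand; what a row does not reach is not made up. A row lasts 1/8 s, in which the tool goes at most 62.5 mm and 10.7 degrees, less where a joint would pass 70% of its speed; a pose out of reach is approached as far as the arm can. A call is refused whole if a number of a shift passes 0.0625 or a number of a turn 0.188, either way. A call with a gripper value outside its range is refused whole. The fingers move at their own pace and stop on an object; the grip force is fixed at half the most. Time passes only in rows, so rows that do not move let the fingers close. It gives the time, the measured TCP pose, the force and the opening at its end, in the units of the state.
- r.read_state(): the state, without advancing time (a new reading comes with each control period).
- r.snapshot(name): name is "scene" or "side" or "wrist"; returns a dict with "pixels" (480x640x3 uint8, red, green, blue), "range_z" (480x640 float32, m along the optical axis (not along the pixel's ray), 0 where there is no reading), "fovy" (degrees; the focal length in pixels is half the picture's height over the tangent of half this angle, whatever the lens; pixels are square), "cx", "cy" (the principal point, pixels), "eye" and "orientation" of the camera in the world; the wrist camera has in their place "hand_eye" (4x4, takes a point from camera to tool coordinates, whose origin is the TCP and whose axes are the flange's). Camera axes: x right, y down, z forward; pixel columns grow to the right and rows downward; lengths in m; the calibration is good to about 2 mm. A picture is of the moment at which its call begins: read the wrist's pose just before it.
- r.close_job(): hands the job in, once; it reports no verdict.
The state is a dict: "time": time; "q": joint angles; "joint_vel": joint speeds; "effort": joint torques, N m; "eef_pos": TCP position; "ee_rot": TCP orientation; "wrist_force": force on the tool from outside, world axes, zero at the start; "ft_torque": the same for the moment, N m; "gripper_width": finger opening in m.
Only numpy, scipy, OpenCV 4.12 (cv2) and the standard library are available. Lean on these libraries where they do the work, as an engineer would, in place of code of your own. Each camera call takes 0.05 s, during which the arm holds its last target.

TASK

Put every covered dish that stands on the bench into the desiccator for drying: turn the vent tap on its clear lid fully open to let the air in, lift the lid off and stand it upright on the round black mat, and lay the dishes flat side by side on the metal plate. Then put the lid squarely back over the plate, close the vent tap fully, and only then start the pump by turning its knob clockwise past the click to its end stop. Keep the dishes and the lid from tipping over, and leave the other things on the bench where they are.

Things in the scene. Friction and masses are not known exactly. Their poses are not given: they have to be found in the camera images.
- plate (a point): centre of the top face of the desiccator's fixed metal plate, 202 mm across, z up, 15 mm above the bench, 5 mm above the white flange (256 mm across) under the lid's rim. A fixed stud 40 mm across, 30 mm tall stands on this point: dishes go round it, centres 55 to 72 mm out. The pump housing (100 mm deep, 130 wide, 40 high) is centred 172 mm out along this point's -x
- lid_grip (a point): middle of the lid's black bar handle, on the lid's axis, 98 mm above its rim. The bar is 42 mm long along this point's y, 14 mm thick along x, and reaches from 1.5 to 34 mm above the lid's flat top. Lid: loose clear inverted tub, about 0.5 kg, outside diameter 224 mm, inside 212 mm, flat top 78 mm above the rim
- lid_rim (a point): centre of the lid's open lower rim, z up along the lid's axis. The rim stands on the flange round the plate with about 5 mm of play. With the vent tap closed the lid is held down (its stem also grips the stud inside); it comes free when the tap is beyond about 1.0 rad. With the tap closed the lid cannot be put fully down either
- tap_grip (a point): middle of the vent tap's black wing on top of the lid, 55 mm from the lid's axis on the lid's -y side and 125 mm above the rim. The wing is 46 mm long along this point's x, 11 mm thick along y, 20 mm tall; its underside is 37 mm above the lid's top. It turns with the tap about its vertical axis
- vent_tap (a joint): vent tap angle (rad): 0 closed, 1.4 fully open (stop); grows counter-clockwise seen from above; about 0.05 N m of friction, stays where it is left
- mat_top (a point): centre of the top face of the fixed round black rubber mat, 270 mm across, 4 mm above the bench; the lid is set here, rim down, inside the mat's edge
- knob_grip (a point): centre of the bar grip of the pump's knob on the control housing, 62 mm above the bench. The bar is 48 mm long along this point's y, 12 mm thick along x, 26 mm tall (top 74 mm above the bench), and turns with the knob about its vertical axis
- pump_knob (a joint): pump knob angle (rad): 0 off, 1.25 on (stop); grows clockwise seen from above. A sprung detent half-way (click at about 0.65 rad, up to about 0.15 N m) must be passed; just short of it the knob is pushed back
- dish1_mid (a point): centre, half-way up, of covered dish 1 (may be absent): stands on the bench at the start; round, 65 mm across at the cover (the foot is 60 mm up to 4 mm), 14 mm high, z up, 40 g. Two to four dishes are present
- dish2_mid (a point): centre, half-way up, of covered dish 2 (may be absent): stands on the bench at the start; round, 65 mm across at the cover (the foot is 60 mm up to 4 mm), 14 mm high, z up, 40 g. Two to four dishes are present
- dish3_mid (a point): centre, half-way up, of covered dish 3 (may be absent): stands on the bench at the start; round, 65 mm across at the cover (the foot is 60 mm up to 4 mm), 14 mm high, z up, 40 g. Two to four dishes are present
- dish4_mid (a point): centre, half-way up, of covered dish 4 (may be absent): stands on the bench at the start; round, 65 mm across at the cover (the foot is 60 mm up to 4 mm), 14 mm high, z up, 40 g. Two to four dishes are present
- dial_timer: bystander: bench timer 51 x 67 x 66 mm, origin under its centre
- dropper: bystander: dropper bottle 38 mm across, 85 mm high, origin under its centre
There are look-alikes about, which are no part of the job. What is shaped like the part that bears dish2_mid but orange or pink is not meant. Leave any green or pink look-alike of the part that bears dish3_mid alone.

How it is judged:
By the outcome, as a careful person would: the job done as asked, in the order asked, and still so for the second after the job is handed in, with the robot touching nothing.
Of dish1, dish2, dish3, dish4 only 2 to 4 are there at a start; the rules pass over those that are not, and their reading is None.
At some moment in a run one of dish1, dish2, dish3, dish4 may be knocked a few centimetres aside while the robot is not near it.
It also fails if it takes over 210 s, if anything falls off the work surface, if the arm or the gripper's body presses on something with over 40 N, if the wrist force passes 120 N, or if a joint passes its speed limit or range.

## Working session

There is one attempt and no reset: what is moved stays moved. The work goes in short steps, Python scripts to look and compute and a tool call to move; the robot and the scene stay as the last step left them, time stands still between calls to the robot, and variables do not carry over. Pictures are saved under pics/ and viewed, and the job is handed in when it is done.

Besides the shell and the picture viewer there is one more tool, called after "Call:" in YAML: its name, and indented under it one key for each argument. step_arm: Moves the arm, as the interface text tells. Its arguments: {"type":"object","properties":{"travel":{"type":"array","items":{"type":"array","items":{"type":"number"}}},"twist":{"type":"array","items":{"type":"array","items":{"type":"number"}}},"grip":{"type":"array","items":{"type":"number"}}},"required":["travel","twist","grip"]}

```bash
ls; mkdir -p pics; cat > h.py <<'E'
import numpy as np, cv2
from scipy.spatial.transform import Rotation as R
from cell import r
def snap(n):
    s=r.read_state(); d=r.snapshot(n)
    if n=='wrist':
        T=np.eye(4); T[:3,:3]=R.from_quat(s['ee_rot']).as_matrix(); T[:3,3]=s['eef_pos']; d['T']=T@np.array(d['hand_eye'])
    else:
        T=np.eye(4); o=np.array(d['orientation']); T[:3,:3]=R.from_quat(o).as_matrix() if o.size==4 else o; T[:3,3]=d['eye']; d['T']=T
    d['f']=240/np.tan(np.radians(d['fovy'])/2)
    return d
def save(d,name,crop=None,scale=1):
    p=d['pixels'][:,:,::-1]
    if crop: u0,v0,u1,v1=crop; p=p[v0:v1,u0:u1]
    if scale!=1: p=cv2.resize(p,None,fx=scale,fy=scale,interpolation=cv2.INTER_CUBIC)
    cv2.imwrite('pics/'+name+'.png',p)
def cloud(d):
    v,u=np.mgrid[0:480,0:640]; z=d['range_z']
    P=np.stack([(u-d['cx'])/d['f']*z,(v-d['cy'])/d['f']*z,z],-1)
    W=P@d['T'][:3,:3].T+d['T'][:3,3]; W[z<=0]=np.nan
    return W
def ray(d,u,v,z):
    "intersect pixel ray with world plane z"
    k=d['T'][:3,:3]@np.array([(u-d['cx'])/d['f'],(v-d['cy'])/d['f'],1]); o=d['T'][:3,3]
    return o+k*(z-o[2])/k[2]
def proj(d,p):
    c=d['T'][:3,:3].T@(np.array(p)-d['T'][:3,3]); return c[0]/c[2]*d['f']+d['cx'],c[1]/c[2]*d['f']+d['cy']
def sv(d,n): np.savez(''+n+'.npz',**{k:np.array(v) for k,v in d.items()})
def ld(n): return dict(np.load(''+n+'.npz'))
E
python3 - <<'E'
from h import *
print(r.read_state())
for n in ['scene','side','wrist']:
    d=snap(n); save(d,n+'0'); sv(d,n+'0'); print(n,d['fovy'],d['cx'],d['cy'],d['T'].round(3).tolist())
E
```

```text
pics
{'time': 0.0, 'q': array([-1.29312465e+00,  2.45774212e-01,  1.55898412e+00,  2.15016345e-06,
        1.33865971e+00, -1.74116310e-01]), 'joint_vel': array([-0.00063314, -0.00319882,  0.00052802,  0.00010235, -0.00046525,
       -0.00064965]), 'effort': array([-1.67164480e-04, -4.15829587e+01, -3.14607739e+01,  6.85646804e-02,
        3.31656856e-02, -1.27359117e-04]), 'eef_pos': array([ 0.28360891, -0.58422096,  0.20438691]), 'ee_rot': array([ 9.74593912e-01,  2.23977397e-01, -4.61912573e-05, -9.11521236e-04]), 'wrist_force': array([ 1.50870092, -0.38877985,  0.30300189]), 'ft_torque': array([ 0.07686426,  0.04227362, -0.00475964]), 'gripper_width': 0.0939952361051185}
scene 54.19219423630082 317.12123351209146 242.56264213920173 [[-0.643, -0.554, 0.528, -0.153], [-0.766, 0.449, -0.461, 0.64], [0.019, -0.701, -0.713, 1.008], [0.0, 0.0, 0.0, 1.0]]
side 42.049562600131225 319.176885282753 236.93333673458162 [[-0.999, 0.014, -0.045, 0.595], [0.047, 0.426, -0.903, 1.545], [0.006, -0.905, -0.426, 0.821], [0.0, 0.0, 0.0, 1.0]]
wrist 58.2221961926958 318.1786137333227 232.5559468194315 [[0.437, -0.864, -0.252, 0.357], [-0.9, -0.42, -0.121, -0.549], [-0.001, 0.28, -0.96, 0.384], [0.0, 0.0, 0.0, 1.0]]
```

View pics/scene0.png

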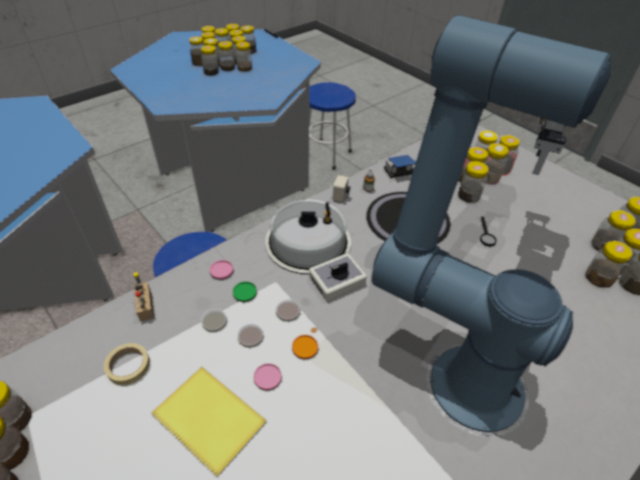

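View pics/side0.png

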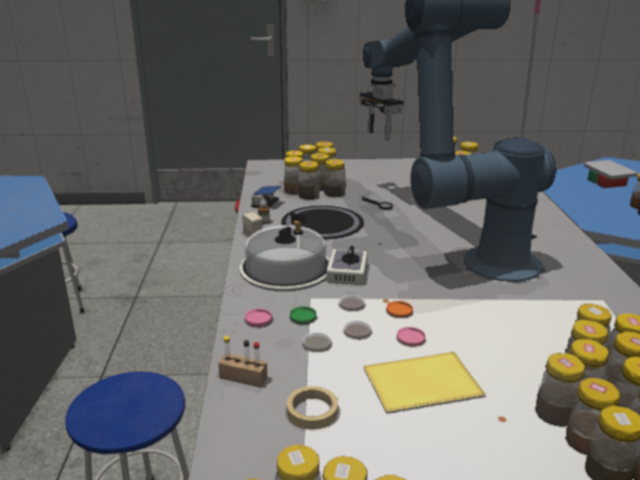

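View pics/wrist0.png

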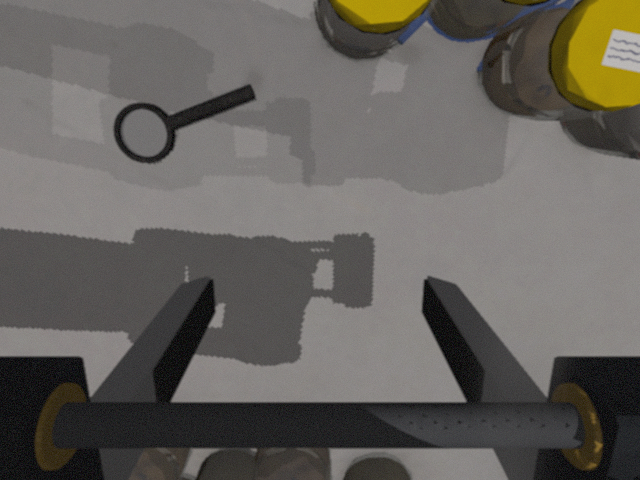

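```bash
python3 - <<'E'
from h import *
d=ld('scene0'); save(d,'sc0a',(180,170,380,400),3.4 and 2.6); 
d2=ld('side0'); save(d2,'sd0a',(220,170,440,370),3)
for dd,n,cs in ((d,'scene',[(214,320),(250,336),(288,311),(221,269),(268,376),(245,291),(305,346)]),(d2,'side',[(352,302),(357,329),(317,341),(259,317),(411,336),(303,314),(400,308)])):
  for u,v in cs:
    print(n,(u,v),ray(dd,u,v,0.014).round(3), dd['pixels'][v-2:v+3,u-2:u+3].mean((0,1)).round(), cloud(dd)[v,u].round(3))
E
```

```text
scene (214, 320) [0.537 0.379 0.014] [137. 134. 123.] [0.536 0.379 0.015]
scene (250, 336) [0.439 0.335 0.014] [139. 127. 122.] [0.442 0.334 0.01 ]
scene (288, 311) [0.44  0.216 0.014] [140. 127. 122.] [0.441 0.216 0.013]
scene (221, 269) [0.673 0.273 0.014] [203. 136. 162.] [0.675 0.273 0.012]
scene (268, 376) [0.323 0.365 0.014] [202. 140. 165.] [0.323 0.365 0.014]
scene (245, 291) [0.565 0.265 0.014] [ 41. 148.  71.] [0.563 0.267 0.017]
scene (305, 346) [0.331 0.248 0.014] [202. 126.  14.] [0.331 0.248 0.013]
side (352, 302) [0.446 0.217 0.014] [128. 115. 112.] [0.447 0.223 0.018]
side (357, 329) [0.446 0.337 0.014] [130. 117. 113.] [0.446 0.339 0.015]
side (317, 341) [0.54  0.381 0.014] [127. 123. 114.] [0.54  0.383 0.015]
side (259, 317) [0.674 0.277 0.014] [205. 122. 149.] [0.674 0.279 0.015]
side (411, 336) [0.326 0.37  0.014] [207. 126. 150.] [0.326 0.368 0.013]
side (303, 314) [0.569 0.268 0.014] [ 59. 133.  72.] [0.569 0.271 0.016]
side (400, 308) [0.331 0.249 0.014] [206. 114.  54.] [0.331 0.246 0.012]
```

View pics/sc0a.png

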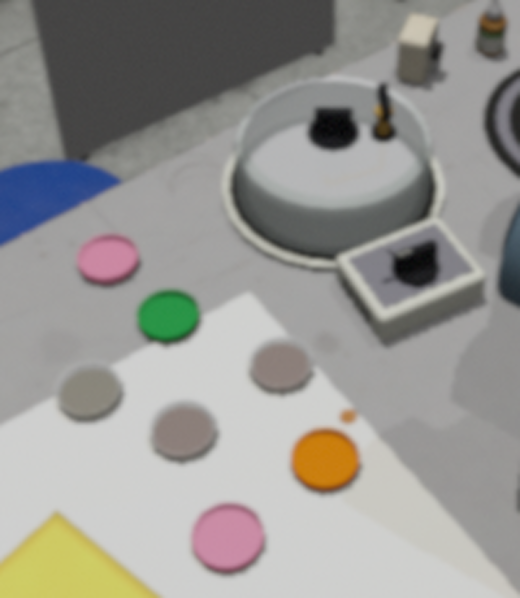

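View pics/sd0a.png

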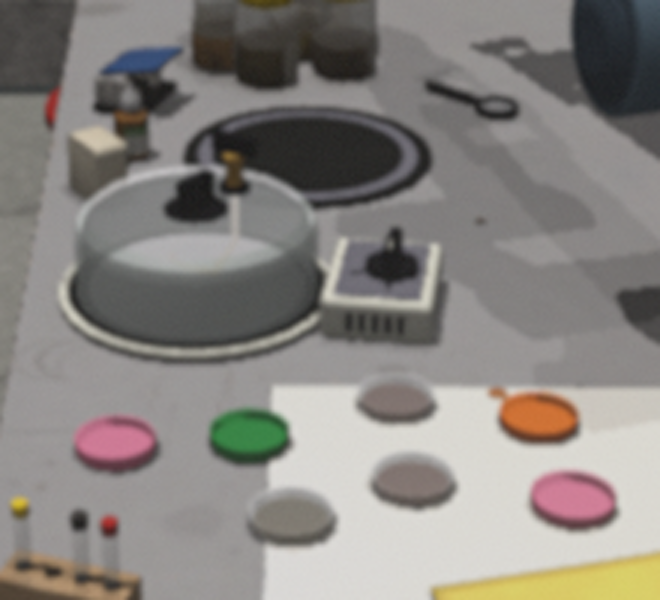

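```bash
python3 - <<'E'
from h import *
d=ld('scene0');d2=ld('side0')
W=cloud(d);W2=cloud(d2)
# scene crop: scale 2.6 origin 180,170 ; side scale 3 origin 220,170
S=lambda u,v:(180+u/2.6,170+v/2.6)
D=lambda u,v:(220+u/3,170+v/3)
print('handle top',ray(d,*S(333,118),.117),ray(d2,*D(196,186),.117))
print('tap',ray(d,*S(384,98),.137),ray(d2,*D(234,168),.137))
print('knob',ray(d,*S(414,256),.070),ray(d2,*D(394,242),.068))
# flange fit: ellipse boundary outer pts on z=.01
import itertools
P=np.array([ray(d,*S(*p),.010)[:2] for p in [(224,180),(232,215),(262,246),(315,262),(443,190),(437,165)]])
Q=np.array([ray(d2,*D(*p),.010)[:2] for p in [(60,290),(90,330),(140,352),(195,355),(260,348),(300,335)]])
for X in (P,Q):
    A=np.c_[2*X,np.ones(len(X))]; s=np.linalg.lstsq(A,(X**2).sum(1),rcond=None)[0]; print('flange',s[:2],np.sqrt(s[2]+s[0]**2+s[1]**2))
# mat
Q=np.array([ray(d2,*D(*p),.004)[:2] for p in [(186,152),(200,185),(310,204),(428,155),(310,108),(400,190)]])
A=np.c_[2*Q,np.ones(len(Q))]; s=np.linalg.lstsq(A,(Q**2).sum(1),rcond=None)[0]; print('mat',s[:2],np.sqrt(s[2]+s[0]**2+s[1]**2))
# housing corners z .04 side
for p in [(345,240),(440,243),(437,307),(322,299)]: print('hous',ray(d2,*D(*p),.04))
E
```

```text
handle top [0.60542001 0.01433311 0.117     ] [0.61019605 0.02016621 0.117     ]
tap [ 0.57870001 -0.03493023  0.137     ] [0.57613529 0.02645461 0.137     ]
knob [0.43059418 0.04973654 0.07      ] [0.43283531 0.04019568 0.068     ]
flange [0.61210891 0.00795944] 0.1257563480663377
flange [0.60738649 0.00864928] 0.12901311213360456
mat [ 0.49497147 -0.30293164] 0.13133451473185132
hous [ 0.47229622 -0.02152378  0.04      ]
hous [ 0.38404282 -0.01225426  0.04      ]
hous [0.40109984 0.11231887 0.04      ]
hous [0.50062253 0.0941158  0.04      ]
```

Call:
step_arm:
  travel:
    - [0, 0, -0.03]
    - [0, 0, -0.03]
    - [0, 0, -0.035]
    - [0.018, -0.0488, 0]
    - [0.018, -0.0488, 0]
    - [0.018, -0.0488, 0]
    - [0.018, -0.0488, 0]
    - [0.018, -0.0488, 0]
    - [0.018, -0.0488, 0]
    - [0.018, -0.0488, 0]
    - [0.018, -0.0488, 0]
    - [0.018, -0.0488, 0]
    - [0.018, -0.0488, 0]
    - [0.018, -0.0488, 0]
    - [0.018, -0.0488, 0]
    - [0, 0, 0]
    - [0, 0, 0]
  twist:
    - [0, 0, 0.1506]
    - [0, 0, 0.1506]
    - [0, 0, 0.1506]
    - [0, 0, 0]
    - [0, 0, 0]
    - [0, 0, 0]
    - [0, 0, 0]
    - [0, 0, 0]
    - [0, 0, 0]
    - [0, 0, 0]
    - [0, 0, 0]
    - [0, 0, 0]
    - [0, 0, 0]
    - [0, 0, 0]
    - [0, 0, 0]
    - [0, 0, 0]
    - [0, 0, 0]
  grip: [-1, -1, -1, -1, -1, -1, -1, -1, -1, -1, -1, -1, -1, -1, -1, -1, -1]

```text
time: 2.28
eef_pos: [0.4995, 0.0005, 0.3001]
ee_rot: [1.0, 0.0, -0.0, 0.0]
wrist_force: [0.3, -0.5, 0.8]
gripper_width: 0.0943
```

```bash
python3 - <<'E'
from h import *
s=r.read_state();print(s['time'],s['eef_pos'],s['ee_rot'],s['q'])
d=snap('wrist'); save(d,'w1'); sv(d,'w1')
E
```

```text
2.275 [0.49952282 0.000526   0.30014676] [ 9.99999927e-01  5.37885418e-05 -3.53259752e-04  1.31659387e-04] [-2.26077175e-01 -1.81638429e-01  1.82312929e+00 -4.16043551e-04
  1.50073130e+00  1.34464083e+00]
```

View pics/w1.png

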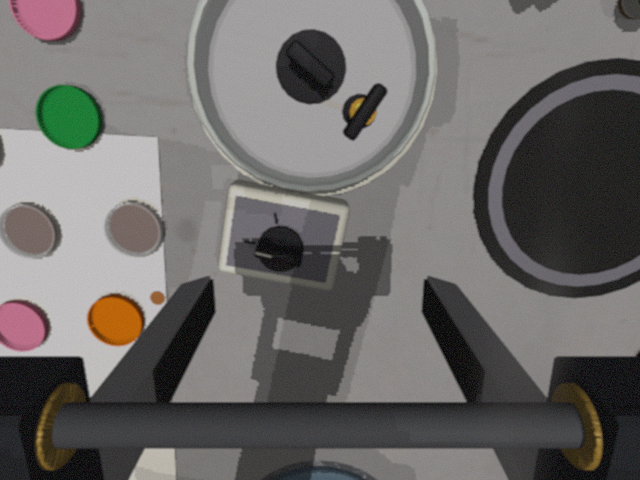

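```bash
python3 - <<'E'
from h import *
d=ld('w1'); save(d,'w1a',(180,0,440,195),3)
save(d,'w1b',(200,170,370,300),4)
d2=d
E
```

```text
(no output)
```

View pics/w1a.png

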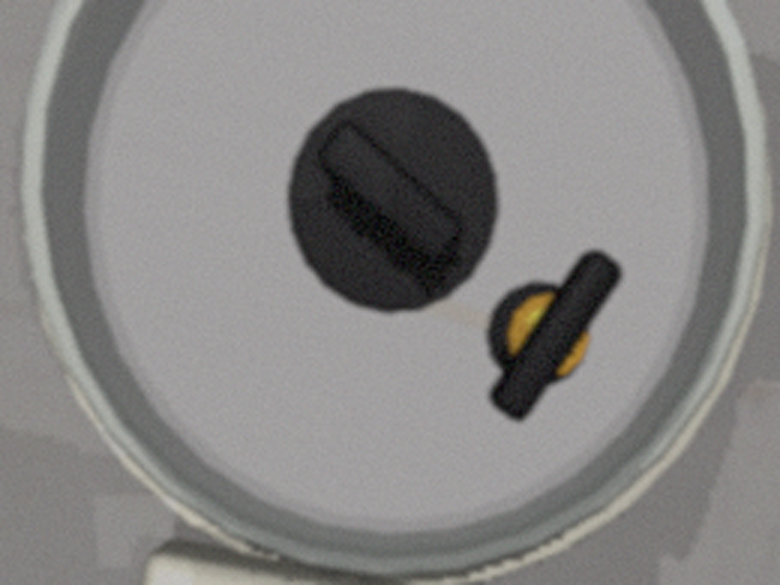

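View pics/w1b.png

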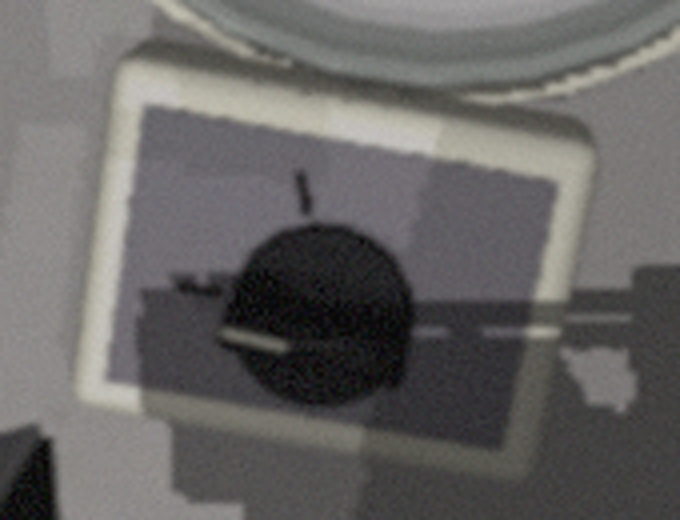

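```bash
python3 - <<'E'
from h import *
d=ld('w1'); C=lambda u,v:(180+u/3,v/3)
e1=ray(d,*C(337,140),.122);e2=ray(d,*C(449,235),.122);print('handle',e1,e2,(e1+e2)/2,np.linalg.norm(e1-e2),np.arctan2(*(e1-e2)[1::-1]))
t1=ray(d,*C(602,259),.145);t2=ray(d,*C(508,408),.145);print('tap',t1,t2,(t1+t2)/2,np.linalg.norm(t1-t2),np.arctan2(*(t1-t2)[1::-1]))
print('boss',ray(d,*C(393,200),.088))
# lid top circle & flange
X=np.array([ray(d,*C(*p),.010)[:2] for p in [(24,190),(40,300),(762,150),(755,290),(700,410),(100,430),(500,580)]])
A=np.c_[2*X,np.ones(len(X))]; s=np.linalg.lstsq(A,(X**2).sum(1),rcond=None)[0]; print('flange',s[:2],np.sqrt(s[2]+s[0]**2+s[1]**2))
B=lambda u,v:(200+u/4,170+v/4)
c=[ray(d,*B(*p),.04) for p in [(125,58),(590,140),(525,475),(82,402)]]; c=np.array(c);print('housing',c,c.mean(0))
u=(c[0]-c[1]);print('yaw of housing +y',np.arctan2(u[1],u[0])-np.pi/2, np.linalg.norm(u), np.linalg.norm(c[0]-c[3]))
for z in (.04,.05,.074):print('knob',ray(d,*B(318,312),z), ray(d,*B(222,330),z),ray(d,*B(290,348),z))
X=np.array([ray(d,u,v,.004)[:2] for u,v in [(474,198),(500,262),(590,297),(490,130),(530,85),(600,60)]])
A=np.c_[2*X,np.ones(len(X))]; s=np.linalg.lstsq(A,(X**2).sum(1),rcond=None)[0]; print('mat',s[:2],np.sqrt(s[2]+s[0]**2+s[1]**2))
E
```

```text
handle [0.62568837 0.02020855 0.122     ] [ 0.60276931 -0.00862476  0.122     ] [0.61422884 0.00579189 0.122     ] 0.03683263798085388 0.8991846246560018
tap [ 0.59585691 -0.04560288  0.145     ] [ 0.56011542 -0.02327548  0.145     ] [ 0.57798617 -0.03443918  0.145     ] 0.042142219031982155 -0.5583772724424553
boss [0.61415202 0.00644916 0.088     ]
flange [0.61101747 0.00698941] 0.12580621147445345
housing [[ 0.50459916  0.08971798  0.04      ]
 [ 0.4830336  -0.03030858  0.04      ]
 [ 0.38842259 -0.01418205  0.04      ]
 [ 0.40998961  0.10676672  0.04      ]] [0.44651124 0.03799852 0.04      ]
yaw of housing +y -0.17777641494392915 0.12194855325490123 0.09613337662280938
knob [0.43581517 0.04179549 0.04      ] [0.43071419 0.06776784 0.04      ] [0.42557918 0.04961263 0.04      ]
knob [0.43912893 0.04085918 0.05      ] [0.434144   0.06624069 0.05      ] [0.4291258 0.0484985 0.05     ]
knob [0.44708197 0.03861205 0.074     ] [0.44237554 0.06257553 0.074     ] [0.4376377  0.04582457 0.074     ]
mat [ 0.49739577 -0.3078379 ] 0.1345949335855823
```

Call:
step_arm:
  travel:
    - [0.0393, 0.0175, 0]
    - [0.0393, 0.0175, 0]
    - [0, 0, 0]
    - [0, 0, 0]
    - [0, 0, 0.0275]
    - [0, 0, 0.0275]
    - [0, 0, 0.055]
    - [0, 0, 0]
    - [0, 0, 0]
  twist:
    - [0, 0, 0]
    - [0, 0, 0]
    - [0, 0, 0.15]
    - [0, 0, 0.15]
    - [0, 0, 0.15]
    - [0, 0, 0.15]
    - [0, 0, 0]
    - [0, 0, 0]
    - [0, 0, 0]
  grip: [0.4, 0.4, 0.4, 0.4, 0.4, 0.4, 0.4, 0.4, 0.4]

```text
time: 3.45
eef_pos: [0.5792, -0.0353, 0.1925]
ee_rot: [0.955, -0.296, 0.001, -0.0]
wrist_force: [0.4, -0.5, 1.1]
gripper_width: 0.0278
```

```bash
python3 - <<'E'
from h import *
s=r.read_state();print(s['time'],s['eef_pos'],s['ee_rot'],s['q'],s['gripper_width'])
d=snap('wrist'); save(d,'w2'); sv(d,'w2')
E
```

```text
3.45 [ 0.57920089 -0.03532698  0.19245462] [ 9.55139749e-01 -2.96153063e-01  1.19318812e-03 -1.91983652e-05] [-2.56167853e-01  9.41270075e-02  1.75315132e+00 -7.05117410e-05
  1.29192860e+00  1.91597327e+00] 0.02783478381619035
```

View pics/w2.png

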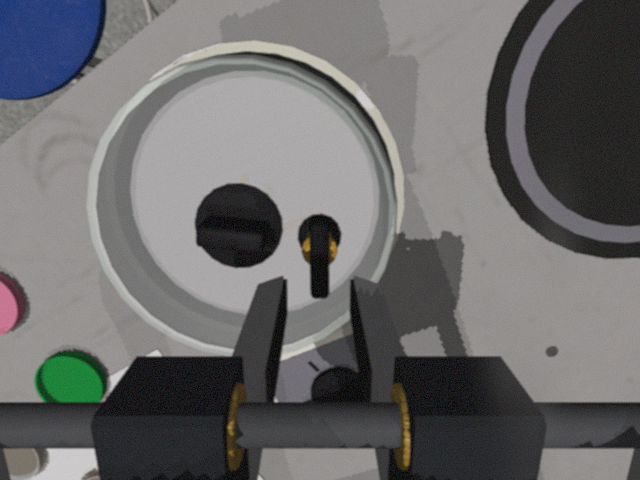

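```bash
python3 - <<'E'
from h import *
d=ld('w2'); save(d,'w2a',(180,170,380,320),4)
E
```

```text
(no output)
```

View pics/w2a.png

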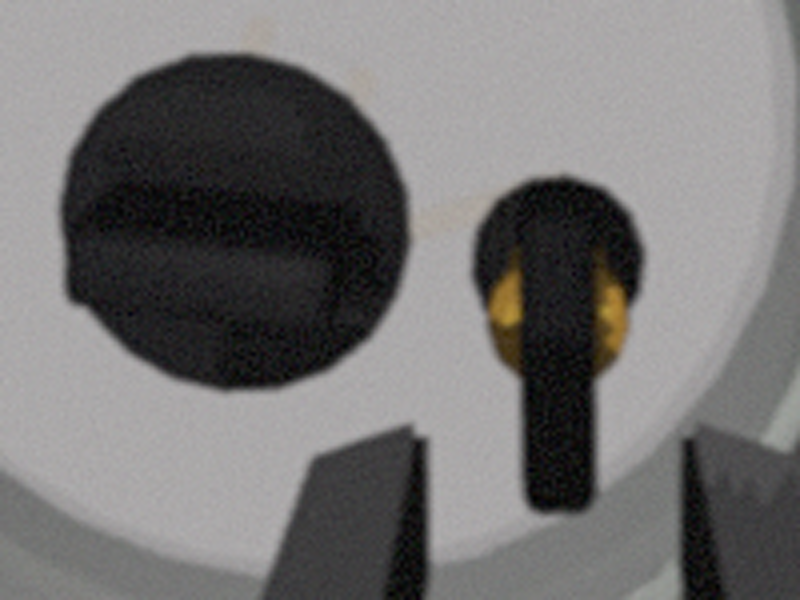

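```bash
python3 - <<'E'
from h import *
d=ld('w2'); C=lambda u,v:(180+u/4,170+v/4)
n=ray(d,*C(559,508),.145); f=ray(d,*C(561,300),.145); n2=ray(d,*C(559,460),.145);print('near',n,'dir',np.arctan2(*(f-n)[1::-1]),'mid',n+.0225*(f-n)/np.linalg.norm(f-n))
k=ray(d,*C(235,220),.0885);print('boss',k); b=ray(d,*C(560,260),.0885);print('base of tap',b,np.linalg.norm(b-k), np.arctan2(*(k-b)[1::-1])-np.pi/2)
h=[ray(d,*C(*p),.122) for p in [(75,275),(333,290)]];print(h,(h[0]+h[1])/2,np.arctan2(*(h[0]-h[1])[1::-1])-np.pi/2)
E
```

```text
near [ 0.56006394 -0.02325223  0.145     ] dir -0.6090501704988205 mid [ 0.57851825 -0.03612422  0.145     ]
boss [0.61388676 0.00661117 0.0885    ]
base of tap [ 0.57670616 -0.03504903  0.0885    ] 0.05583877779875147 -0.7286410297526322
[array([0.62456182, 0.021476  , 0.122     ]), array([ 0.60051415, -0.00938137,  0.122     ])] [0.61253798 0.00604732 0.122     ] -0.6620014482113935
```

Call:
step_arm:
  travel:
    - [-0.001, -0.0005, 0.025]
    - [0, 0, 0.025]
    - [0, 0, 0.0245]
    - [0, 0, 0]
    - [0, 0, 0]
    - [0, 0, 0]
    - [0, 0, 0]
  twist:
    - [0, 0, 0]
    - [0, 0, 0]
    - [0, 0, 0]
    - [0, 0, 0]
    - [0, 0, 0]
    - [0, 0, 0]
    - [0, 0, 0]
  grip: [0.4, 0.4, 0.4, 0.4, 1, 1, 1]

```text
time: 4.38
eef_pos: [0.5791, -0.0341, 0.1184]
ee_rot: [0.955, -0.295, 0.002, 0.001]
wrist_force: [-2.7, -2.8, 5.3]
gripper_width: 0.0145
```

```bash
cat > st.py <<'E'
from h import *
s=r.read_state();a=2*np.arctan2(s['ee_rot'][1],s['ee_rot'][0])
print(round(s['time'],2),s['eef_pos'].round(4),'a',round((a+np.pi)%(2*np.pi)-np.pi,4),s['ee_rot'].round(3),'F',s['wrist_force'].round(1),'M',s['ft_torque'].round(3),'w',s['gripper_width'].round(4),'q',s['q'].round(2))
E
python3 st.py
```

```text
Traceback (most recent call last):
  File "st.py", line 3, in <module>
    print(round(s['time'],2),s['eef_pos'].round(4),'a',round((a+np.pi)%(2*np.pi)-np.pi,4),s['ee_rot'].round(3),'F',s['wrist_force'].round(1),'M',s['ft_torque'].round(3),'w',s['gripper_width'].round(4),'q',s['q'].round(2))
                                                                                                                                                                             ^^^^^^^^^^^^^^^^^^^^^^^^
AttributeError: 'float' object has no attribute 'round'
```

Call:
step_arm:
  travel:
    - [0, 0, 0]
    - [0, 0, 0]
    - [0, 0, 0]
  twist:
    - [0, 0, 0]
    - [0, 0, 0]
    - [0, 0, 0]
  grip: [1, 1, 1]

```text
time: 4.75
eef_pos: [0.5791, -0.0342, 0.1184]
ee_rot: [0.955, -0.295, 0.002, 0.001]
wrist_force: [-2.2, -3.1, 5.8]
gripper_width: 0.0145
```

```bash
sed -i "s/s\['gripper_width'\].round(4)/round(s['gripper_width'],4)/" st.py
python3 st.py; python3 - <<'E'
from h import *
d=snap('wrist'); save(d,'w3'); sv(d,'w3')
E
```

```text
4.75 [ 0.5791 -0.0342  0.1184] a -0.5998 [ 0.955 -0.295  0.002  0.001] F [-2.2 -3.1  5.8] M [-0.452  0.421 -0.03 ] w 0.0145 q [-0.25  0.18  1.81 -0.    1.16  1.92]
```

View pics/w3.png

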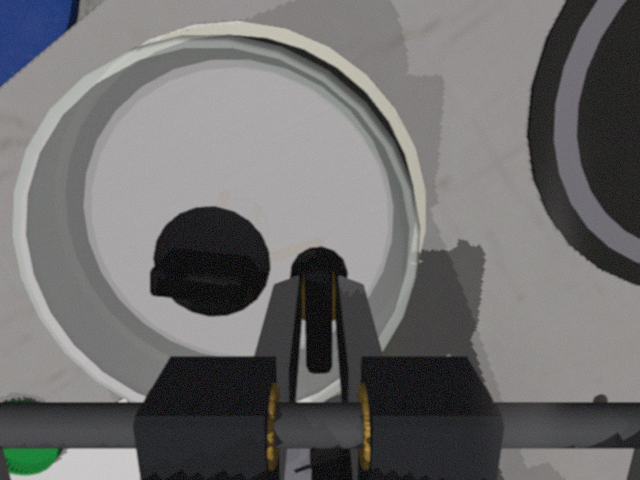

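Call:
step_arm:
  travel:
    - [0, 0, 0]
    - [0, 0, -0.005]
    - [0, 0, -0.005]
    - [0, 0, 0]
    - [0, 0, 0]
    - [0, 0, 0]
  twist:
    - [0, 0, 0]
    - [0, 0, 0]
    - [0, 0, 0]
    - [0, 0, 0]
    - [0, 0, 0]
    - [0, 0, 0]
  grip: [0.5, 0.5, 0.5, 1, 1, 1]

```text
time: 5.55
eef_pos: [0.5779, -0.0333, 0.1261]
ee_rot: [0.955, -0.296, -0.0, 0.0]
wrist_force: [-0.8, -0.7, 2.5]
gripper_width: 0.0108
```

```bash
python3 st.py
```

```text
5.55 [ 0.5779 -0.0333  0.1261] a -0.6 [ 0.955 -0.296 -0.     0.   ] F [-0.8 -0.7  2.5] M [0.011 0.213 0.004] w 0.0108 q [-0.25  0.17  1.8  -0.    1.17  1.92]
```

Call:
step_arm:
  travel:
    - [0, 0, 0]
    - [0, 0, 0]
    - [0, 0, 0]
    - [0, 0, 0]
    - [0, 0, 0]
    - [0, 0, 0]
    - [0, 0, 0]
    - [0, 0, 0]
    - [0, 0, 0]
    - [0, 0, 0]
  twist:
    - [0, 0, -0.12]
    - [0, 0, -0.12]
    - [0, 0, -0.12]
    - [0, 0, -0.12]
    - [0, 0, -0.12]
    - [0, 0, -0.12]
    - [0, 0, -0.12]
    - [0, 0, -0.12]
    - [0, 0, -0.12]
    - [0, 0, -0.12]
  grip: [1, 1, 1, 1, 1, 1, 1, 1, 1, 1]

```text
time: 6.8
eef_pos: [0.5779, -0.0339, 0.1261]
ee_rot: [0.955, 0.297, -0.0, 0.001]
wrist_force: [-1.5, -2.1, 2.1]
gripper_width: 0.0107
```

```bash
python3 st.py
```

```text
6.8 [ 0.5779 -0.0339  0.1261] a 0.6038 [ 0.955  0.297 -0.     0.001] F [-1.5 -2.1  2.1] M [-0.492  0.211 -0.013] w 0.0107 q [-0.25  0.17  1.8  -0.    1.17  0.71]
```

Call:
step_arm:
  travel:
    - [0, 0, 0]
    - [0, 0, 0]
    - [0, 0, 0]
    - [0, 0, 0]
  twist:
    - [0, 0, -0.04]
    - [0, 0, -0.04]
    - [0, 0, -0.04]
    - [0, 0, 0]
  grip: [1, 1, 1, 1]

```text
time: 7.3
eef_pos: [0.5782, -0.0336, 0.1261]
ee_rot: [0.936, 0.352, 0.0, 0.0]
wrist_force: [1.4, -2.1, 1.3]
gripper_width: 0.0104
```

```bash
python3 st.py
```

```text
7.3 [ 0.5782 -0.0336  0.1261] a 0.7189 [0.936 0.352 0.    0.   ] F [ 1.4 -2.1  1.3] M [-0.374 -0.104 -0.189] w 0.0104 q [-0.25  0.17  1.8  -0.    1.17  0.6 ]
```

Call:
step_arm:
  travel:
    - [0, 0, 0]
    - [0, 0, 0]
  twist:
    - [0, 0, -0.04]
    - [0, 0, 0]
  grip: [1, 1]

```text
time: 7.55
eef_pos: [0.5783, -0.0335, 0.1261]
ee_rot: [0.929, 0.37, 0.0, 0.0]
wrist_force: [1.0, -1.6, 1.9]
gripper_width: 0.011
```

```bash
python3 st.py
```

```text
7.55 [ 0.5783 -0.0335  0.1261] a 0.7583 [0.929 0.37  0.    0.   ] F [ 1.  -1.6  1.9] M [-0.409 -0.213 -0.415] w 0.011 q [-0.25  0.17  1.8  -0.    1.17  0.56]
```

Call:
step_arm:
  travel:
    - [0, 0, 0]
    - [0, 0, 0]
    - [0, 0, -0.03]
    - [0, 0, -0.034]
    - [0, 0, 0]
    - [0.0534, 0.0016, 0]
    - [0, 0, 0]
    - [0, 0, 0]
  twist:
    - [0, 0, 0.04]
    - [0, 0, 0]
    - [0, 0, 0]
    - [0, 0, 0]
    - [0, 0, -0.152]
    - [0, 0, 0]
    - [0, 0, 0]
    - [0, 0, 0]
  grip: [0.4, 0.4, 0.4, 0.4, 0.1, 0.1, 0.1, 0.1]

```text
time: 8.55
eef_pos: [0.6129, 0.0068, 0.1894]
ee_rot: [0.906, 0.423, -0.001, -0.0]
wrist_force: [-0.5, 0.4, 0.1]
gripper_width: 0.0424
```

```bash
python3 st.py; python3 - <<'E'
from h import *
d=snap('wrist'); save(d,'w4'); sv(d,'w4')
E
```

```text
8.55 [0.6129 0.0068 0.1894] a 0.8728 [ 0.906  0.423 -0.001 -0.   ] F [-0.5  0.4  0.1] M [ 0.036  0.011 -0.002] w 0.0424 q [-0.17  0.18  1.67 -0.    1.3   0.52]
```

View pics/w4.png

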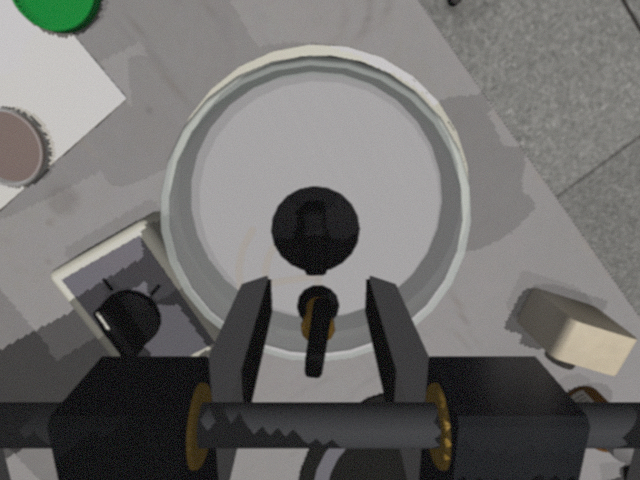

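Call:
step_arm:
  travel:
    - [0.001, 0, 0.0233]
    - [0, 0, 0.0233]
    - [0, 0, 0.0233]
    - [0, 0, 0.0233]
    - [0, 0, 0]
    - [0, 0, 0]
    - [0, 0, 0]
    - [0, 0, 0]
  twist:
    - [0, 0, 0]
    - [0, 0, 0]
    - [0, 0, 0]
    - [0, 0, 0]
    - [0, 0, 0]
    - [0, 0, 0]
    - [0, 0, 0]
    - [0, 0, 0]
  grip: [0.1, 0.1, 0.1, 0.1, 0.1, 1, 1, 1]

```text
time: 9.6
eef_pos: [0.6139, 0.0079, 0.0978]
ee_rot: [0.906, 0.422, -0.0, -0.001]
wrist_force: [-3.4, 3.5, 3.5]
gripper_width: 0.0156
```

```bash
python3 st.py
```

```text
9.6 [0.6139 0.0079 0.0978] a 0.8719 [ 0.906  0.422 -0.    -0.001] F [-3.4  3.5  3.5] M [0.626 0.735 0.003] w 0.0156 q [-0.17  0.28  1.73  0.    1.14  0.53]
```

Call:
step_arm:
  travel:
    - [0, 0, 0]
    - [0, 0, 0]
    - [0, 0, -0.005]
    - [0, 0, -0.005]
    - [0, 0, -0.01]
    - [0, 0, 0]
  twist:
    - [0, 0, 0]
    - [0, 0, 0]
    - [0, 0, 0]
    - [0, 0, 0]
    - [0, 0, 0]
    - [0, 0, 0]
  grip: [1, 1, 1, 1, 1, 1]

```text
time: 10.35
eef_pos: [0.6149, 0.0072, 0.118]
ee_rot: [0.906, 0.422, 0.001, 0.001]
wrist_force: [0.2, 0.0, -4.7]
gripper_width: 0.0137
```

```bash
python3 st.py;  python3 - <<'E'
from h import *
d=snap('side'); save(d,'s5',(220,170,440,370),3); sv(d,'s5')
E
```

```text
10.35 [0.6149 0.0072 0.118 ] a 0.8719 [0.906 0.422 0.001 0.001] F [ 0.2  0.  -4.7] M [-0.053 -0.079  0.002] w 0.0137 q [-0.17  0.25  1.72 -0.    1.17  0.53]
```

View pics/s5.png

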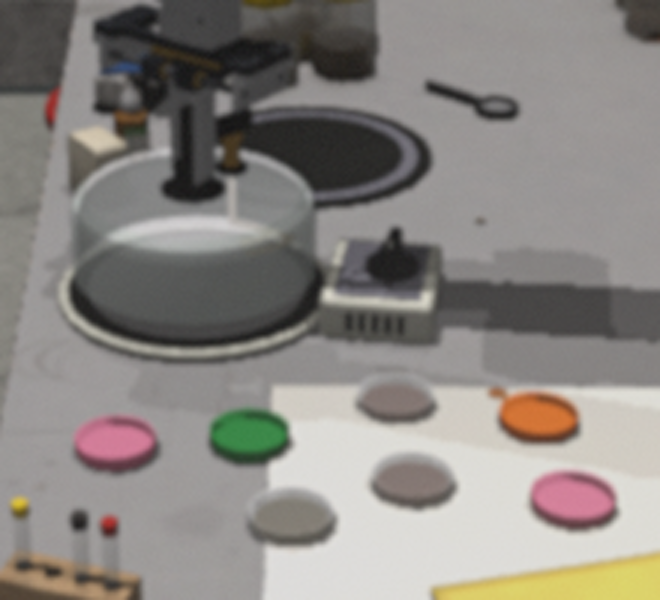

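Call:
step_arm:
  travel:
    - [0, 0, -0.03]
    - [0, 0, -0.03]
    - [0, 0, -0.03]
    - [-0.0158, 0.0056, 0]
    - [-0.0316, 0.0111, 0]
    - [-0.0316, 0.0111, 0]
    - [-0.0316, 0.0111, 0]
    - [-0.0316, 0.0111, 0]
    - [-0.0316, 0.0111, 0]
    - [-0.0316, 0.0111, 0]
    - [-0.0316, 0.0111, 0]
    - [-0.0316, 0.0111, 0]
    - [-0.0316, 0.0111, 0]
    - [-0.0158, 0.0056, 0]
    - [0, 0, 0.03]
    - [0, 0, 0.03]
    - [0, 0, 0.025]
    - [0, 0, 0]
  twist:
    - [0, 0, 0]
    - [0, 0, 0]
    - [0, 0, 0]
    - [0, 0, 0]
    - [0, 0, 0]
    - [0, 0, 0]
    - [0, 0, 0]
    - [0, 0, 0]
    - [0, 0, 0]
    - [0, 0, 0]
    - [0, 0, 0]
    - [0, 0, 0]
    - [0, 0, 0]
    - [0, 0, 0]
    - [0, 0, 0]
    - [0, 0, 0]
    - [0, 0, 0]
    - [0, 0, 0]
  grip: [1, 1, 1, 1, 1, 1, 1, 1, 1, 1, 1, 1, 1, 1, 1, 1, 1, 1]

```text
time: 12.65
eef_pos: [0.4937, -0.3041, 0.1183]
ee_rot: [0.906, 0.422, -0.001, -0.003]
wrist_force: [-0.1, 0.1, -5.3]
gripper_width: 0.0134
```

```bash
python3 st.py;  python3 - <<'E'
from h import *
d=snap('side'); save(d,'s6',(220,120,480,330),3); sv(d,'s6')
d=snap('scene'); save(d,'c6',(200,120,500,360),2.6); sv(d,'c6')
E
```

```text
12.65 [ 0.4937 -0.3041  0.1183] a 0.8721 [ 0.906  0.422 -0.001 -0.003] F [-0.1  0.1 -5.3] M [-0.056 -0.001 -0.024] w 0.0134 q [-0.75  0.18  1.8   0.    1.17 -0.05]
```

View pics/s6.png

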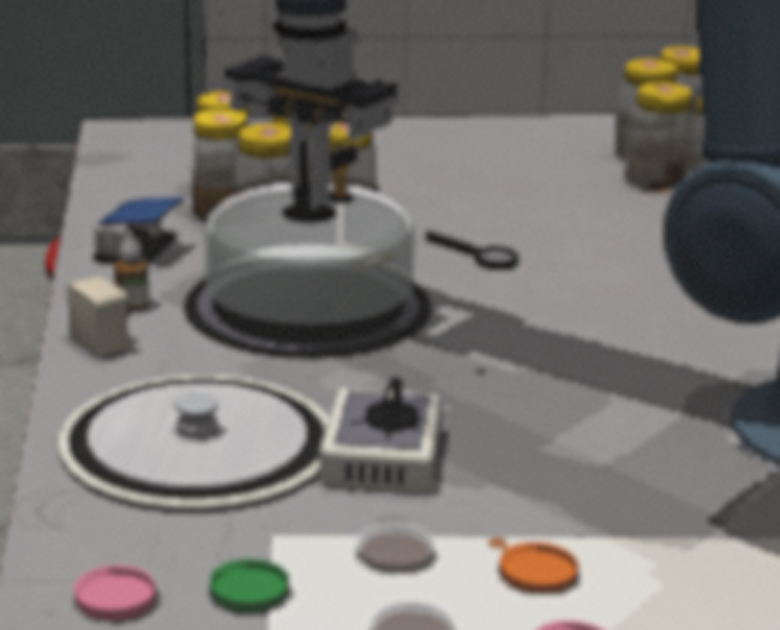

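View pics/c6.png

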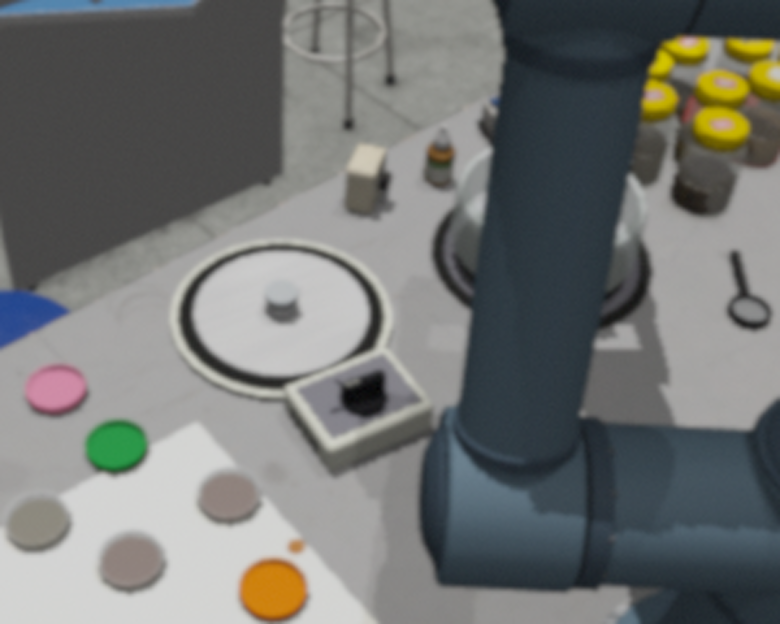

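Call:
step_arm:
  travel:
    - [0, 0, 0.008]
    - [0, 0, 0.008]
    - [0, 0, 0.006]
    - [0, 0, 0.003]
    - [0, 0, 0]
  twist:
    - [0, 0, 0]
    - [0, 0, 0]
    - [0, 0, 0]
    - [0, 0, 0]
    - [0, 0, 0]
  grip: [1, 1, 1, 1, 1]

```text
time: 13.38
eef_pos: [0.4957, -0.3059, 0.0965]
ee_rot: [0.906, 0.422, -0.0, -0.0]
wrist_force: [-0.5, 0.7, -5.3]
gripper_width: 0.0142
```

```bash
python3 st.py
```

```text
13.38 [ 0.4957 -0.3059  0.0965] a 0.872 [ 0.906  0.422 -0.    -0.   ] F [-0.5  0.7 -5.3] M [-0.054 -0.038 -0.083] w 0.0142 q [-0.75  0.21  1.81  0.    1.12 -0.05]
```

Call:
step_arm:
  travel:
    - [0, 0, 0.002]
    - [0, 0, 0.002]
    - [0, 0, 0.002]
    - [0, 0, 0]
  twist:
    - [0, 0, 0]
    - [0, 0, 0]
    - [0, 0, 0]
    - [0, 0, 0]
  grip: [1, 1, 1, 1]

```text
time: 13.88
eef_pos: [0.496, -0.3061, 0.0917]
ee_rot: [0.906, 0.422, -0.0, 0.0]
wrist_force: [-3.2, 3.1, 3.3]
gripper_width: 0.0138
```

```bash
python3 st.py
```

```text
13.88 [ 0.496  -0.3061  0.0917] a 0.8721 [ 0.906  0.422 -0.     0.   ] F [-3.2  3.1  3.3] M [0.45  0.572 0.057] w 0.0138 q [-0.75  0.22  1.81 -0.    1.11 -0.05]
```

Call:
step_arm:
  travel:
    - [0, 0, 0]
    - [0, 0, 0]
    - [0, 0, -0.028]
    - [0, 0, -0.05]
    - [0, 0, -0.05]
    - [0, 0, -0.05]
    - [0, 0, -0.03]
    - [0, 0, 0]
    - [0.048, -0.0013, 0]
    - [0.048, -0.0013, 0]
    - [0.048, -0.0013, 0]
    - [0.048, -0.0013, 0]
    - [0.048, -0.0013, 0]
    - [0.048, -0.0013, 0]
    - [0.048, -0.0013, 0]
    - [0.048, -0.0013, 0]
    - [0.048, -0.0013, 0]
    - [0.048, -0.0013, 0]
    - [0.048, -0.0013, 0]
    - [0.048, -0.0013, 0]
  twist:
    - [0, 0, 0]
    - [0, 0, 0]
    - [0, 0, 0]
    - [0, 0, 0]
    - [0, 0, -0.175]
    - [0, 0, -0.175]
    - [0, 0, -0.175]
    - [0, 0, -0.174]
    - [0, 0, 0]
    - [0, 0, 0]
    - [0, 0, 0]
    - [0, 0, 0]
    - [0, 0, 0]
    - [0, 0, 0]
    - [0, 0, 0]
    - [0, 0, 0]
    - [0, 0, 0]
    - [0, 0, 0]
    - [0, 0, 0]
    - [0, 0, 0]
  grip: [0.1, 0.1, 0.1, 0.1, 0.1, -1, -1, -1, -1, -1, -1, -1, -1, -1, -1, -1, -1, -1, -1, -1]

```text
time: 16.38
eef_pos: [0.4802, 0.2717, 0.2991]
ee_rot: [0.707, 0.707, 0.001, 0.0]
wrist_force: [0.6, 0.1, -0.1]
gripper_width: 0.0941
```

Call:
step_arm:
  travel:
    - [0, 0, 0]
    - [0, 0, 0]
  twist:
    - [0, 0, 0]
    - [0, 0, 0]
  grip: [-1, -1]

```text
time: 16.62
eef_pos: [0.4803, 0.2697, 0.2988]
ee_rot: [0.707, 0.707, 0.0, 0.0]
wrist_force: [-0.2, -0.5, -0.7]
gripper_width: 0.0942
```

```bash
python3 st.py; python3 - <<'E'
from h import *
d=snap('wrist'); save(d,'w7'); sv(d,'w7')
d=snap('side'); save(d,'s7',(220,120,480,370),3); sv(d,'s7')
E
```

```text
16.62 [0.4803 0.2697 0.2988] a 1.5711 [0.707 0.707 0.    0.   ] F [-0.2 -0.5 -0.7] M [-0.037 -0.069 -0.003] w 0.0942 q [ 0.31 -0.05  1.71 -0.    1.49  0.31]
```

View pics/w7.png

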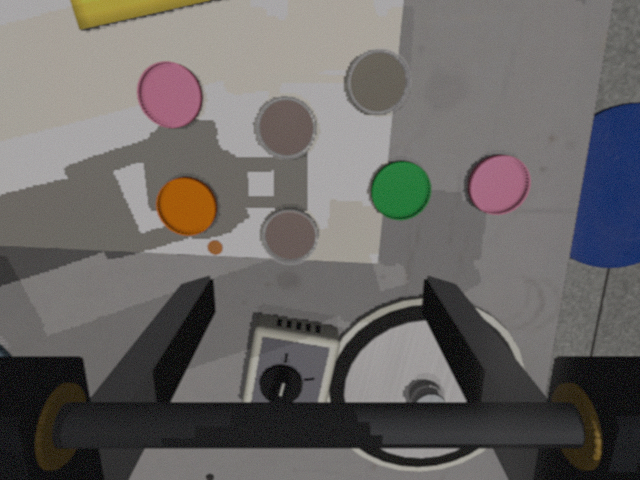

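View pics/s7.png

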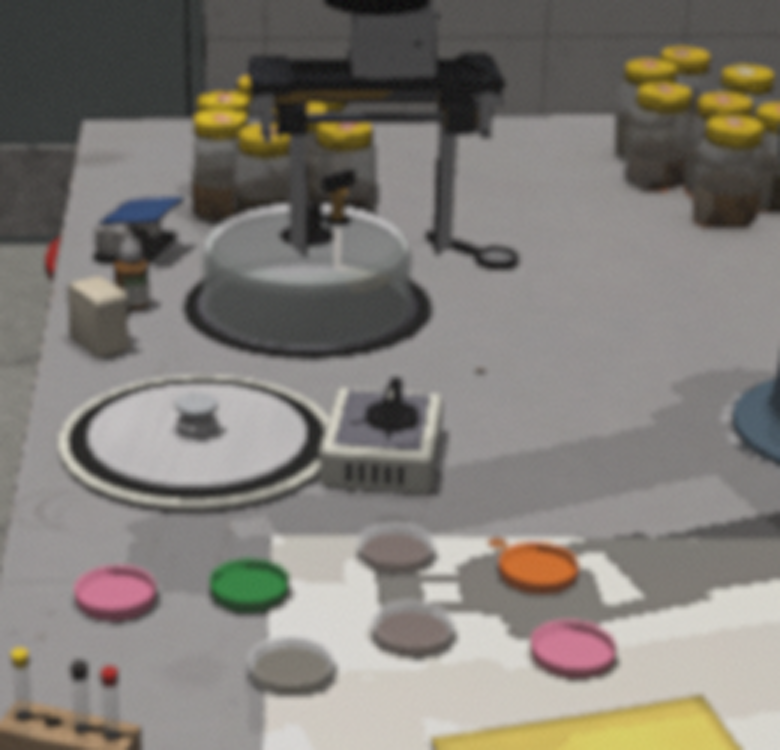

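```bash
python3 - <<'E'
from h import *
d=ld('w7'); save(d,'w7a',(230,30,440,280),2.4)
g=cv2.cvtColor(d['pixels'],cv2.COLOR_RGB2GRAY)
for n,(u,v) in dict(A=(289,235),B=(286,127),C=(378,82)).items():
    print(n,ray(d,u,v,.014).round(4), cloud(d)[v,u].round(3))
c=cv2.HoughCircles(cv2.medianBlur(g,3),cv2.HOUGH_GRADIENT,1,40,param1=80,param2=18,minRadius=25,maxRadius=36)
for u,v,rr in c[0]: print(u,v,rr,ray(d,u,v,.012).round(4))
E
```

```text
A [0.4478 0.2129 0.014 ] [0.448 0.213 0.014]
B [0.4469 0.331  0.014 ] [0.447 0.331 0.015]
C [0.5415 0.3755 0.014 ] [0.541 0.375 0.015]
285.5 126.5 31.5 [0.4462 0.3314 0.012 ]
398.5 189.5 30.2 [0.5686 0.2644 0.012 ]
170.5 95.5 32.1 [0.3283 0.3624 0.012 ]
376.5 80.5 29.7 [0.5402 0.3771 0.012 ]
187.5 206.5 30.8 [0.3359 0.2452 0.012 ]
497.5 181.5 31.0 [0.676  0.2732 0.012 ]
288.5 238.5 26.2 [0.447  0.2082 0.012 ]
```

View pics/w7a.png

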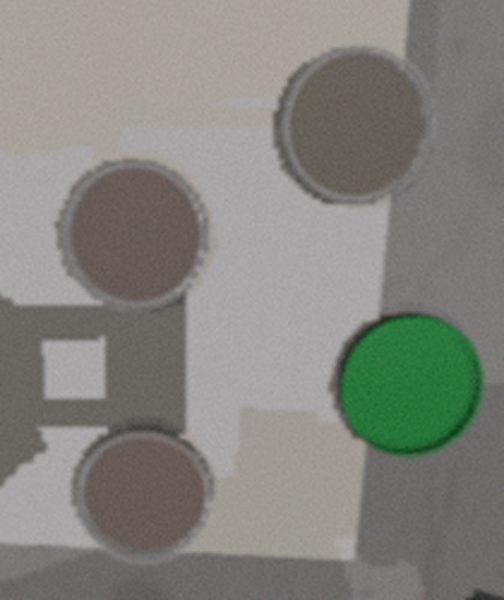

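Call:
step_arm:
  travel:
    - [-0.0281, -0.0167, 0.02]
    - [-0.0281, -0.0166, 0.04]
    - [0, 0, 0.05]
    - [0, 0, 0.05]
    - [0, 0, 0.05]
    - [0, 0, 0.04]
    - [0, 0, 0.025]
    - [0, 0, 0.0188]
    - [0, 0, 0]
    - [0, 0, 0]
    - [0, 0, 0]
    - [0, 0, 0]
    - [0, 0, 0]
  twist:
    - [0, 0, 0]
    - [0, 0, 0]
    - [0, 0, 0]
    - [0, 0, 0]
    - [0, 0, 0]
    - [0, 0, 0]
    - [0, 0, 0]
    - [0, 0, 0]
    - [0, 0, 0]
    - [0, 0, 0]
    - [0, 0, 0]
    - [0, 0, 0]
    - [0, 0, 0]
  grip: [-1, -1, -1, -1, -1, -1, -1, -1, -1, 1, 1, 1, 1]

```text
time: 18.35
eef_pos: [0.4474, 0.2139, 0.0056]
ee_rot: [0.707, 0.707, 0.001, 0.0]
wrist_force: [-0.9, 0.2, 3.3]
gripper_width: 0.0638
```

```bash
python3 st.py; python3 - <<'E'
from h import *
d=snap('wrist'); save(d,'w8'); sv(d,'w8')
E
```

```text
18.35 [0.4474 0.2139 0.0056] a 1.5712 [0.707 0.707 0.001 0.   ] F [-0.9  0.2  3.3] M [-0.12  -0.056 -0.012] w 0.0638 q [ 0.22  0.18  2.05 -0.    0.91  0.22]
```

View pics/w8.png

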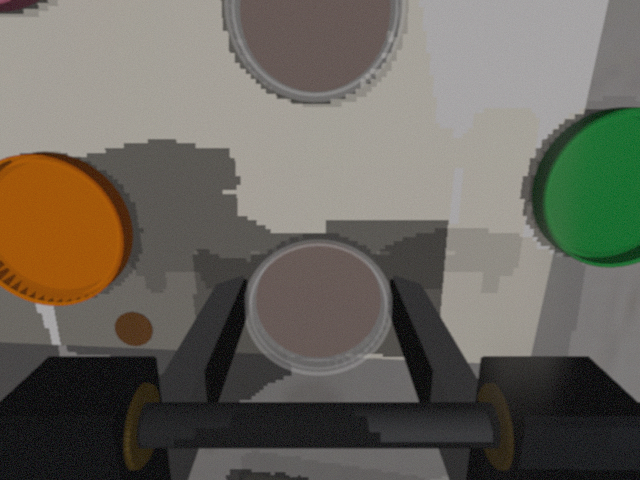

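```bash
python3 - <<'E'
from h import *
d=ld('w8')
print(ray(d,318,303,.014))
s=ld('s7')
# stud top z .045 in side crop: scale3 origin 220,120
print('stud',ray(s,220+195/3,120+403/3,.045), ray(s,220+168/3,120+440/3,.015))
w=ld('w7'); print('stud w', ray(w,427,390,.045))
E
```

```text
[0.44741211 0.21388707 0.014     ]
stud [0.6123354  0.01057008 0.045     ] [0.63747557 0.02540428 0.015     ]
stud w [0.60833547 0.0324397  0.045     ]
```

Call:
step_arm:
  travel:
    - [0, 0, -0.01]
    - [0, 0, -0.03]
    - [0, 0, -0.05]
    - [0, 0, -0.05]
    - [0, 0, 0]
  twist:
    - [0, 0, 0]
    - [0, 0, 0]
    - [0, 0, 0]
    - [0, 0, 0]
    - [0, 0, 0]
  grip: [1, 1, 1, 1, 1]

```text
time: 19.02
eef_pos: [0.4498, 0.2146, 0.1499]
ee_rot: [0.707, 0.707, 0.004, 0.003]
wrist_force: [0.3, 0.5, -0.1]
gripper_width: 0.0633
```

```bash
python3 st.py; python3 - <<'E'
from h import *
d=snap('wrist'); save(d,'w9'); sv(d,'w9')
d=snap('side'); save(d,'s9',(220,120,480,370),3); sv(d,'s9')
E
```

```text
19.02 [0.4498 0.2146 0.1499] a 1.5712 [0.707 0.707 0.004 0.003] F [ 0.3  0.5 -0.1] M [-0.045 -0.063  0.006] w 0.0633 q [ 0.22 -0.06  1.99  0.    1.2   0.22]
```

View pics/s9.png

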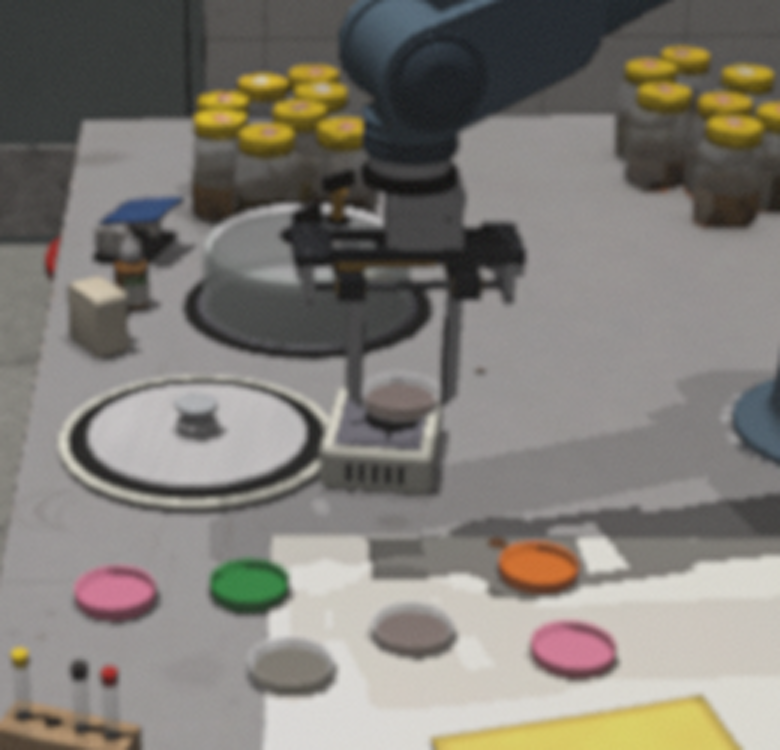

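Call:
step_arm:
  travel:
    - [0, 0, 0]
    - [0, 0, 0]
    - [0, 0, 0]
    - [0, 0, 0]
    - [0, 0, 0]
    - [0, 0, 0]
    - [-0.0173, -0.0053, 0]
    - [-0.0345, -0.0106, 0]
    - [-0.0345, -0.0106, 0]
    - [-0.0345, -0.0106, 0]
    - [-0.0345, -0.0106, 0]
    - [-0.0345, -0.0106, 0]
    - [-0.0345, -0.0106, 0]
    - [-0.0345, -0.0106, 0]
    - [-0.0345, -0.0106, 0]
    - [-0.0173, -0.0053, 0]
    - [0, 0, 0]
    - [0, 0, 0]
  twist:
    - [0, 0, -0.1745]
    - [0, 0, -0.1745]
    - [0, 0, -0.1745]
    - [0, 0, -0.1745]
    - [0, 0, -0.1745]
    - [0, 0, -0.1745]
    - [0, 0, 0]
    - [0, 0, 0]
    - [0, 0, 0]
    - [0, 0, 0]
    - [0, 0, 0]
    - [0, 0, 0]
    - [0, 0, 0]
    - [0, 0, 0]
    - [0, 0, 0]
    - [0, 0, 0]
    - [0, 0, 0]
    - [0, 0, 0]
  grip: [1, 1, 1, 1, 1, 1, 1, 1, 1, 1, 1, 1, 1, 1, 1, 1, 1, 1]

```text
time: 21.38
eef_pos: [0.6673, -0.0234, 0.1444]
ee_rot: [0.259, 0.966, 0.0, -0.001]
wrist_force: [-0.4, 0.6, 0.1]
gripper_width: 0.0638
```

```bash
python3 st.py; python3 - <<'E'
from h import *
d=snap('wrist'); save(d,'w10'); sv(d,'w10')
E
```

```text
21.38 [ 0.6673 -0.0234  0.1444] a 2.618 [ 0.259  0.966  0.    -0.001] F [-0.4  0.6  0.1] M [ 0.046 -0.126  0.029] w 0.0638 q [-0.2   0.34  1.55  0.    1.25 -1.25]
```

View pics/w10.png

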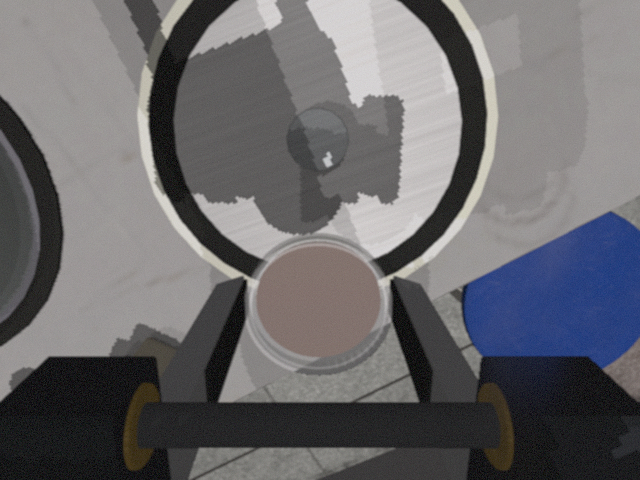

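```bash
python3 - <<'E'
from h import *
d=ld('w10')
print('stud',ray(d,318,139,.045))
def circ(P,z):
    X=np.array([ray(d,*p,z)[:2] for p in P]);A=np.c_[2*X,np.ones(len(X))]; s=np.linalg.lstsq(A,(X**2).sum(1),rcond=None)[0]; print(s[:2],np.sqrt(s[2]+s[0]**2+s[1]**2))
circ([(173,120),(192,200),(234,0),(461,110),(452,170),(420,20),(230,240),(420,228)],.015)
circ([(138,120),(160,200),(180,10),(497,120),(480,200),(462,10)],.010)
print('dish',ray(d,318,300,.144+.0084))
E
```

```text
stud [0.61338806 0.00759999 0.045     ]
[0.61319642 0.00650121] 0.10082342327365086
[0.61759252 0.00607597] 0.1266139203813165
dish [ 0.66629609 -0.02284982  0.1524    ]
```

Call:
step_arm:
  travel:
    - [0, 0, 0.03]
    - [0, 0, 0.04]
    - [0, 0, 0.03]
    - [0, 0, 0.015]
    - [0, 0, 0.005]
    - [0, 0, 0]
    - [0, 0, 0.002]
    - [0, 0, 0.002]
    - [0, 0, 0]
  twist:
    - [0, 0, 0]
    - [0, 0, 0]
    - [0, 0, 0]
    - [0, 0, 0]
    - [0, 0, 0]
    - [0, 0, 0]
    - [0, 0, 0]
    - [0, 0, 0]
    - [0, 0, 0]
  grip: [1, 1, 1, 1, 1, 1, 1, 1, 1]

```text
time: 22.55
eef_pos: [0.6682, -0.0242, 0.0211]
ee_rot: [0.259, 0.966, 0.0, 0.0]
wrist_force: [1.3, 0.1, -0.7]
gripper_width: 0.0636
```

```bash
python3 st.py
```

```text
22.55 [ 0.6682 -0.0242  0.0211] a 2.6179 [0.259 0.966 0.    0.   ] F [ 1.3  0.1 -0.7] M [ 0.063 -0.142 -0.039] w 0.0636 q [-0.21  0.5   1.6   0.    1.05 -1.25]
```

Call:
step_arm:
  travel:
    - [0, 0, 0.001]
    - [0, 0, 0]
    - [0, 0, 0]
    - [0, 0, 0]
    - [0, 0, -0.02]
    - [0, 0, -0.05]
    - [0, 0, -0.055]
    - [0, 0, 0]
  twist:
    - [0, 0, 0]
    - [0, 0, 0]
    - [0, 0, 0]
    - [0, 0, 0]
    - [0, 0, 0]
    - [0, 0, 0]
    - [0, 0, 0]
    - [0, 0, 0]
  grip: [1, -0.65, -0.65, -0.65, -0.65, -0.65, -1, -1]

```text
time: 23.55
eef_pos: [0.6722, -0.0249, 0.1532]
ee_rot: [0.259, 0.966, 0.0, 0.007]
wrist_force: [1.0, 0.3, 0.0]
gripper_width: 0.0926
```

```bash
python3 st.py; python3 - <<'E'
from h import *
d=snap('wrist'); save(d,'w11'); sv(d,'w11')
d=snap('side'); save(d,'s11',(220,120,480,370),3); sv(d,'s11')
E
```

```text
23.55 [ 0.6722 -0.0249  0.1532] a 2.6182 [0.259 0.966 0.    0.007] F [1.  0.3 0. ] M [-0.008 -0.168  0.   ] w 0.0926 q [-0.21  0.34  1.55  0.    1.25 -1.25]
```

View pics/w11.png

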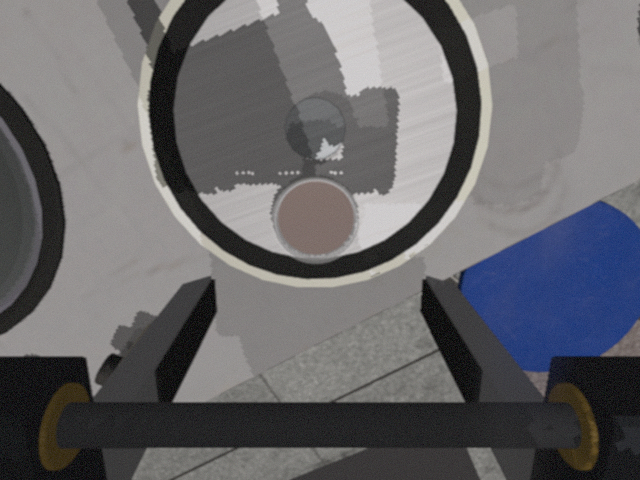

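View pics/s11.png

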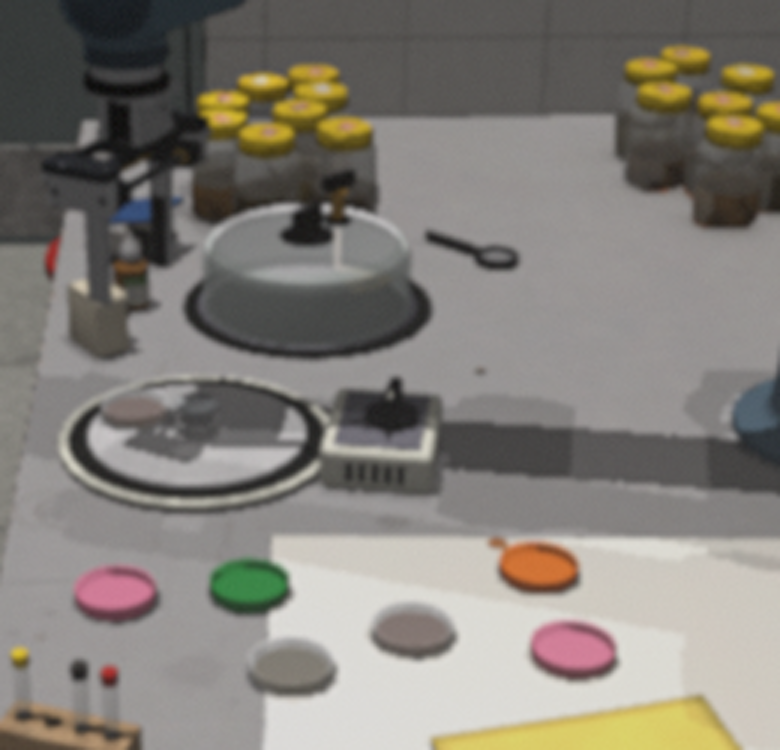

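Call:
step_arm:
  travel:
    - [0.0378, 0.0162, -0.006]
    - [0.0378, 0.0162, -0.006]
    - [0.0378, 0.0162, -0.006]
    - [0.0378, 0.0162, -0.006]
    - [0.0378, 0.0162, -0.006]
    - [0.0378, 0.0162, -0.006]
    - [0.0378, 0.0162, -0.006]
    - [0.0378, 0.0162, -0.006]
    - [0.0378, 0.0162, -0.006]
    - [0, 0, 0]
    - [0, 0, 0]
    - [0, 0, 0]
    - [0, 0, 0]
    - [0, 0, 0]
    - [0, 0, 0]
    - [0, 0, 0]
    - [0, 0, 0]
  twist:
    - [0, 0, 0]
    - [0, 0, 0]
    - [0, 0, 0]
    - [0, 0, 0]
    - [0, 0, 0]
    - [0, 0, 0]
    - [0, 0, 0]
    - [0, 0, 0]
    - [0, 0, 0]
    - [0, 0, 0.1745]
    - [0, 0, 0.1745]
    - [0, 0, 0.1745]
    - [0, 0, 0.1745]
    - [0, 0, 0.1745]
    - [0, 0, 0.1745]
    - [0, 0, 0]
    - [0, 0, 0]
  grip: [-1, -1, -1, -1, -1, -1, -1, -1, -1, -1, -1, -1, -1, -1, -1, -1, -1]

```text
time: 25.78
eef_pos: [0.4459, 0.2721, 0.1981]
ee_rot: [0.706, 0.708, -0.001, -0.0]
wrist_force: [-1.0, 0.2, 0.4]
gripper_width: 0.0944
```

```bash
python3 st.py; python3 - <<'E'
from h import *
d=snap('wrist'); save(d,'w12'); sv(d,'w12')
E
```

```text
25.77 [0.4459 0.2721 0.1981] a 1.5734 [ 0.706  0.708 -0.001 -0.   ] F [-1.   0.2  0.4] M [ 0.022 -0.068 -0.047] w 0.0944 q [ 0.33 -0.05  1.89  0.    1.3   0.33]
```

View pics/w12.png

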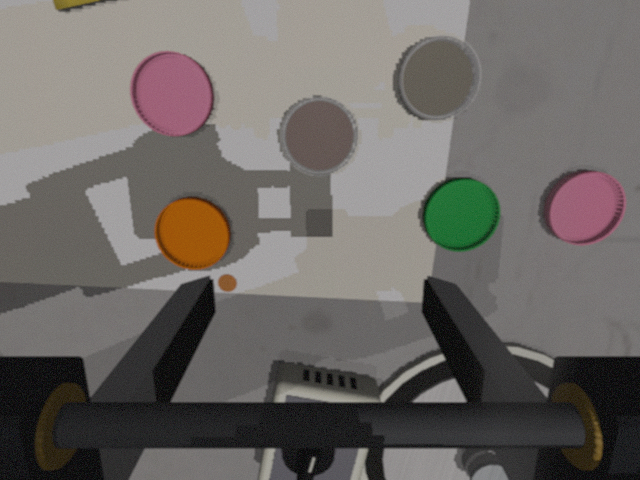

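```bash
python3 - <<'E'
from h import *
d=ld('w12')
for n,(u,v) in dict(B=(319,135),C=(440,78),pink=(172,94)).items(): print(n,ray(d,u,v,.014).round(4))
E
```

```text
B [0.4463 0.3313 0.014 ]
C [0.5423 0.3759 0.014 ]
pink [0.328  0.3632 0.014 ]
```

Call:
step_arm:
  travel:
    - [0.0592, 0.0004, 0]
    - [0, 0, 0.04]
    - [0, 0, 0.05]
    - [0, 0, 0.05]
    - [0, 0, 0.03]
    - [0, 0, 0.0226]
    - [0, 0, 0]
    - [0, 0, 0]
    - [0, 0, 0]
    - [0, 0, 0]
    - [0, 0, 0]
  twist:
    - [0, 0, 0]
    - [0, 0, 0]
    - [0, 0, 0]
    - [0, 0, 0]
    - [0, 0, 0]
    - [0, 0, 0]
    - [0, 0, 0]
    - [0, 0, 0]
    - [0, 0, 0]
    - [0, 0, 0]
    - [0, 0, 0]
  grip: [-1, -1, -1, -1, -1, -1, -1, 1, 1, 1, 1]

```text
time: 27.2
eef_pos: [0.4473, 0.3317, 0.0072]
ee_rot: [0.707, 0.707, 0.001, 0.0]
wrist_force: [-1.1, 0.4, 4.0]
gripper_width: 0.0639
```

```bash
python3 st.py; python3 - <<'E'
from h import *
d=snap('wrist'); save(d,'w13'); sv(d,'w13')
E
```

```text
27.2 [0.4473 0.3317 0.0072] a 1.5711 [0.707 0.707 0.001 0.   ] F [-1.1  0.4  4. ] M [-0.116  0.092 -0.016] w 0.0639 q [0.43 0.3  1.9  0.   0.94 0.43]
```

View pics/w13.png

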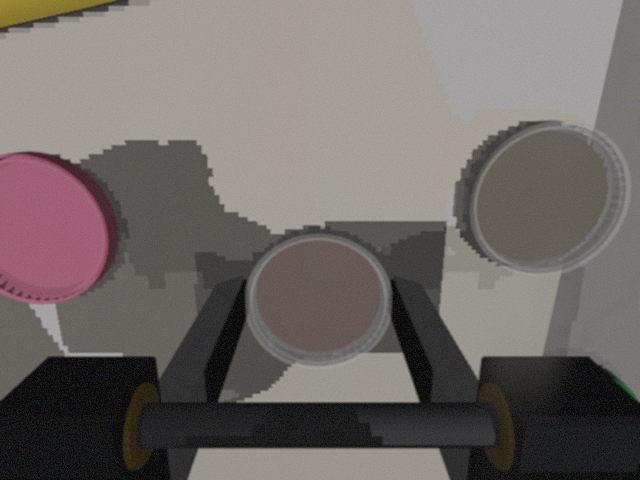

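Call:
step_arm:
  travel:
    - [0, 0, -0.01]
    - [0, 0, -0.03]
    - [0, 0, -0.05]
    - [0, 0, -0.05]
    - [0, 0, 0]
    - [0, 0, 0]
    - [0, 0, 0]
    - [0, 0, 0]
    - [-0.0045, 0.0202, 0]
    - [-0.009, 0.0405, 0]
    - [-0.009, 0.0405, 0]
    - [-0.009, 0.0405, 0]
    - [-0.009, 0.0405, 0]
    - [-0.009, 0.0405, 0]
    - [-0.009, 0.0405, 0]
    - [-0.009, 0.0405, 0]
    - [-0.009, 0.0405, 0]
    - [-0.0048, 0.0202, 0]
    - [0, 0, 0]
    - [0, 0, 0]
  twist:
    - [0, 0, 0]
    - [0, 0, 0]
    - [0, 0, 0.1745]
    - [0, 0, 0.1745]
    - [0, 0, 0.1745]
    - [0, 0, 0.1745]
    - [0, 0, 0.1745]
    - [0, 0, 0.1745]
    - [0, 0, 0]
    - [0, 0, 0]
    - [0, 0, 0]
    - [0, 0, 0]
    - [0, 0, 0]
    - [0, 0, 0]
    - [0, 0, 0]
    - [0, 0, 0]
    - [0, 0, 0]
    - [0, 0, 0]
    - [0, 0, 0]
    - [0, 0, 0]
  grip: [1, 1, 1, 1, 1, 1, 1, 1, 1, 1, 1, 1, 1, 1, 1, 1, 1, 1, 1, 1]

```text
time: 29.75
eef_pos: [0.5583, -0.0236, 0.1462]
ee_rot: [0.966, 0.259, -0.0, -0.0]
wrist_force: [-0.4, -0.4, -0.0]
gripper_width: 0.0638
```

```bash
python3 st.py; python3 - <<'E'
from h import *
d=snap('wrist'); save(d,'w14'); sv(d,'w14')
E
```

```text
29.75 [ 0.5583 -0.0236  0.1462] a 0.5249 [ 0.966  0.259 -0.    -0.   ] F [-0.4 -0.4 -0. ] M [-0.058 -0.064  0.017] w 0.0638 q [-0.25  0.1   1.84  0.    1.21  0.8 ]
```

View pics/w14.png

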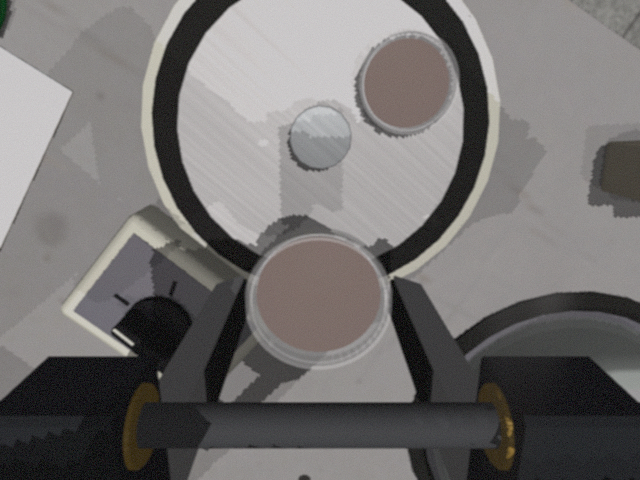

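Call:
step_arm:
  travel:
    - [0, 0, 0.03]
    - [0, 0, 0.04]
    - [0, 0, 0.03]
    - [0, 0, 0.015]
    - [0, 0, 0.005]
    - [0, 0, 0]
    - [0, 0, 0.002]
    - [0, 0, 0.001]
    - [0, 0, 0]
  twist:
    - [0, 0, 0]
    - [0, 0, 0]
    - [0, 0, 0]
    - [0, 0, 0]
    - [0, 0, 0]
    - [0, 0, 0]
    - [0, 0, 0]
    - [0, 0, 0]
    - [0, 0, 0]
  grip: [1, 1, 1, 1, 1, 1, 1, 1, 1]

```text
time: 30.92
eef_pos: [0.5589, -0.0248, 0.0237]
ee_rot: [0.966, 0.259, 0.0, 0.0]
wrist_force: [-0.6, 0.6, -0.3]
gripper_width: 0.0636
```

```bash
python3 st.py
```

```text
30.93 [ 0.5589 -0.0248  0.0237] a 0.5239 [0.966 0.259 0.    0.   ] F [-0.6  0.6 -0.3] M [-0.014 -0.006 -0.004] w 0.0636 q [-0.25  0.28  1.89  0.    0.97  0.8 ]
```

Call:
step_arm:
  travel:
    - [0, 0, 0.001]
    - [0, 0, 0.001]
    - [0, 0, 0]
    - [0, 0, 0]
    - [0, 0, 0]
    - [0, 0, 0]
    - [0, 0, -0.02]
    - [0, 0, -0.05]
    - [0, 0, -0.055]
    - [0, 0, 0]
  twist:
    - [0, 0, 0]
    - [0, 0, 0]
    - [0, 0, 0]
    - [0, 0, 0]
    - [0, 0, 0]
    - [0, 0, 0]
    - [0, 0, 0]
    - [0, 0, 0]
    - [0, 0, 0]
    - [0, 0, 0]
  grip: [1, 1, 1, -0.65, -0.65, -0.65, -0.65, -0.65, -1, -1]

```text
time: 32.17
eef_pos: [0.5627, -0.0256, 0.1534]
ee_rot: [0.966, 0.259, 0.005, 0.003]
wrist_force: [0.1, 0.1, 0.7]
gripper_width: 0.0929
```

```bash
python3 st.py; python3 - <<'E'
from h import *
d=snap('wrist'); save(d,'w15'); sv(d,'w15')
d=snap('side'); save(d,'s15',(220,120,480,370),3); sv(d,'s15')
E
```

```text
32.17 [ 0.5627 -0.0256  0.1534] a 0.5241 [0.966 0.259 0.005 0.003] F [0.1 0.1 0.7] M [-0.011  0.054  0.033] w 0.0929 q [-0.25  0.09  1.83  0.    1.21  0.8 ]
```

View pics/w15.png

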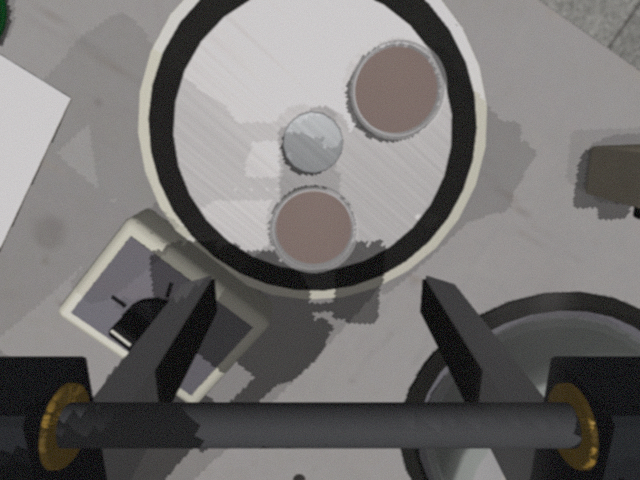

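View pics/s15.png

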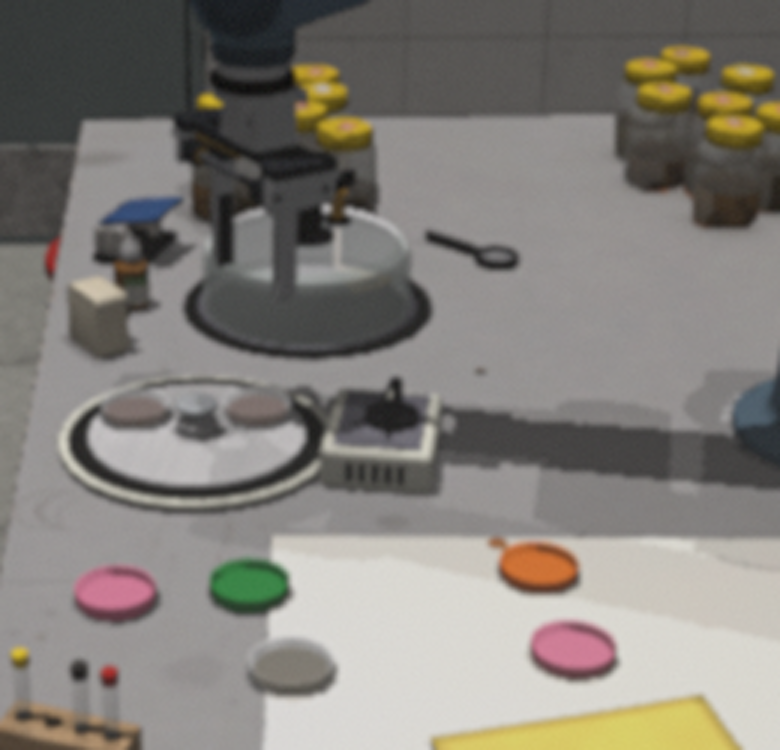

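Call:
step_arm:
  travel:
    - [0.0172, -0.0337, -0.006]
    - [0.0172, -0.0337, -0.006]
    - [0.0172, -0.0337, -0.006]
    - [0.0172, -0.0337, -0.006]
    - [0.0172, -0.0337, -0.006]
    - [0.0172, -0.0337, -0.006]
    - [0.0172, -0.0337, -0.006]
    - [0.0172, -0.0337, -0.006]
    - [0.0172, -0.0337, -0.006]
    - [0, 0, 0]
    - [0, 0, 0]
    - [0, 0, 0]
    - [0, 0, 0]
    - [0, 0, 0]
    - [0, 0, 0]
    - [0, 0, 0]
    - [0, 0, 0]
  twist:
    - [0, 0, 0]
    - [0, 0, 0]
    - [0, 0, 0]
    - [0, 0, 0]
    - [0, 0, 0]
    - [0, 0, 0]
    - [0, 0, 0]
    - [0, 0, 0]
    - [0, 0, 0]
    - [0, 0, -0.1745]
    - [0, 0, -0.1745]
    - [0, 0, -0.1745]
    - [0, 0, -0.1745]
    - [0, 0, -0.1745]
    - [0, 0, -0.1745]
    - [0, 0, 0]
    - [0, 0, 0]
  grip: [-1, -1, -1, -1, -1, -1, -1, -1, -1, -1, -1, -1, -1, -1, -1, -1, -1]

```text
time: 34.4
eef_pos: [0.5405, 0.3151, 0.1992]
ee_rot: [0.708, 0.706, -0.001, -0.0]
wrist_force: [0.1, -0.4, -0.2]
gripper_width: 0.0937
```

```bash
python3 st.py; python3 - <<'E'
from h import *
d=snap('wrist'); save(d,'w16'); sv(d,'w16')
d=ld('w15')
for u,v in [(397,88),(314,228)]: print(ray(d,u,v,.029)-[.6135,.0072,0],ray(d,u,v,.029))
print(ray(d,313,142,.045))
E
```

```text
34.4 [0.5405 0.3151 0.1992] a 1.5685 [ 0.708  0.706 -0.001 -0.   ] F [ 0.1 -0.4 -0.2] M [-0.032 -0.11  -0.028] w 0.0937 q [0.35 0.2  1.63 0.   1.32 0.35]
[ 0.05867535 -0.03212405  0.029     ] [ 0.67217535 -0.02492405  0.029     ]
[-0.0536296  -0.03232562  0.029     ] [ 0.5598704  -0.02512562  0.029     ]
[0.6140365  0.00675618 0.045     ]
```

View pics/w16.png

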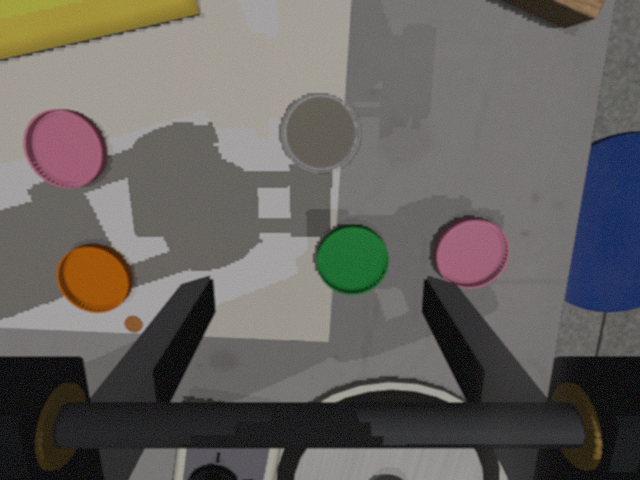

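Call:
step_arm:
  travel:
    - [0.0605, 0.0012, 0]
    - [0, 0, 0.04]
    - [0, 0, 0.05]
    - [0, 0, 0.05]
    - [0, 0, 0.03]
    - [0, 0, 0.0226]
    - [0, 0, 0]
    - [0, 0, 0]
    - [0, 0, 0]
    - [0, 0, 0]
    - [0, 0, 0]
  twist:
    - [0, 0, -0.002]
    - [0, 0, 0]
    - [0, 0, 0]
    - [0, 0, 0]
    - [0, 0, 0]
    - [0, 0, 0]
    - [0, 0, 0]
    - [0, 0, 0]
    - [0, 0, 0]
    - [0, 0, 0]
    - [0, 0, 0]
  grip: [-1, -1, -1, -1, -1, -1, -1, 1, 1, 1, 1]

```text
time: 35.83
eef_pos: [0.5428, 0.3761, 0.0088]
ee_rot: [0.706, 0.708, 0.001, 0.0]
wrist_force: [-0.3, 0.3, 2.6]
gripper_width: 0.0635
```

```bash
python3 st.py; python3 - <<'E'
from h import *
d=snap('wrist'); save(d,'w17'); sv(d,'w17')
E
```

```text
35.83 [0.5428 0.3761 0.0088] a 1.5729 [0.706 0.708 0.001 0.   ] F [-0.3  0.3  2.6] M [-0.097  0.076 -0.001] w 0.0635 q [0.43 0.5  1.62 0.   1.02 0.43]
```

View pics/w17.png

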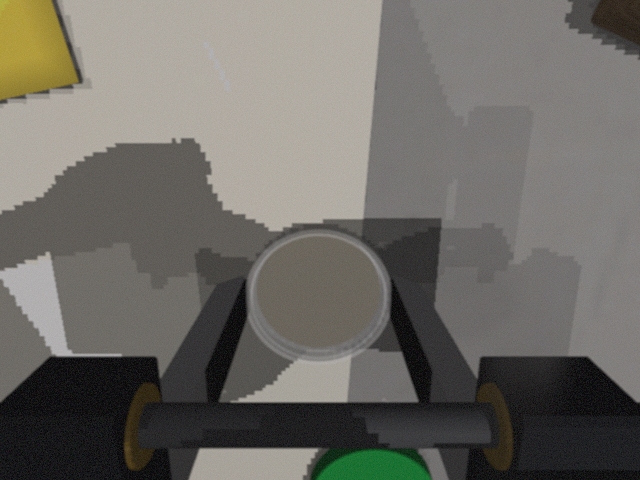

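Call:
step_arm:
  travel:
    - [0, 0, -0.01]
    - [0, 0, -0.03]
    - [0, 0, -0.05]
    - [0, 0, -0.05]
    - [-0.0191, 0.0044, 0]
    - [-0.0382, 0.0088, 0]
    - [-0.0382, 0.0088, 0]
    - [-0.0382, 0.0088, 0]
    - [-0.0382, 0.0088, 0]
    - [-0.0382, 0.0088, 0]
    - [-0.0382, 0.0088, 0]
    - [-0.0382, 0.0088, 0]
    - [-0.0191, 0.0044, 0]
    - [0, 0, 0]
    - [0, 0, 0]
  twist:
    - [0, 0, 0]
    - [0, 0, 0]
    - [0, 0, 0]
    - [0, 0, 0]
    - [0, 0, 0]
    - [0, 0, 0]
    - [0, 0, 0]
    - [0, 0, 0]
    - [0, 0, 0]
    - [0, 0, 0]
    - [0, 0, 0]
    - [0, 0, 0]
    - [0, 0, 0]
    - [0, 0, 0]
    - [0, 0, 0]
  grip: [1, 1, 1, 1, 1, 1, 1, 1, 1, 1, 1, 1, 1, 1, 1]

```text
time: 37.75
eef_pos: [0.6128, 0.0714, 0.1474]
ee_rot: [0.706, 0.708, -0.0, -0.0]
wrist_force: [-0.2, -0.0, 0.6]
gripper_width: 0.0636
```

```bash
python3 st.py; python3 - <<'E'
from h import *
d=snap('wrist'); save(d,'w18'); sv(d,'w18')
E
```

```text
37.75 [0.6128 0.0714 0.1474] a 1.5739 [ 0.706  0.708 -0.    -0.   ] F [-0.2 -0.   0.6] M [ 0.01  -0.056 -0.008] w 0.0636 q [-0.07  0.23  1.69  0.    1.23 -0.07]
```

View pics/w18.png

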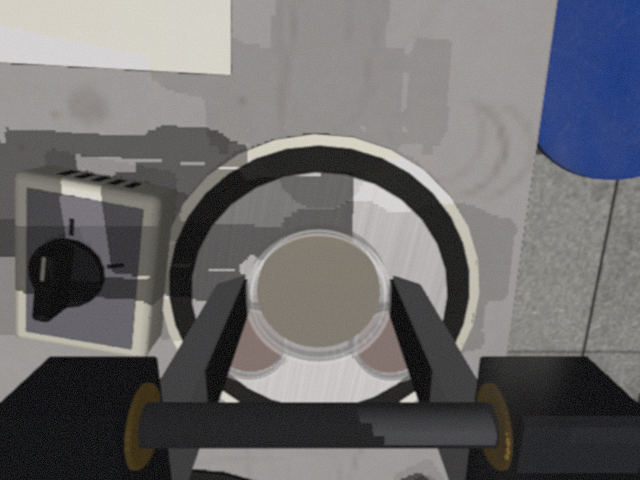

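Call:
step_arm:
  travel:
    - [-0.005, 0.0005, 0.03]
    - [0, 0, 0.04]
    - [0, 0, 0.03]
    - [0, 0, 0.015]
    - [0, 0, 0.005]
    - [0, 0, 0]
    - [0, 0, 0.002]
    - [0, 0, 0]
  twist:
    - [0, 0, 0]
    - [0, 0, 0]
    - [0, 0, 0]
    - [0, 0, 0]
    - [0, 0, 0]
    - [0, 0, 0]
    - [0, 0, 0]
    - [0, 0, 0]
  grip: [1, 1, 1, 1, 1, 1, 1, 1]

```text
time: 38.8
eef_pos: [0.6143, 0.0653, 0.0265]
ee_rot: [0.706, 0.708, 0.0, 0.0]
wrist_force: [-0.3, -0.6, -0.3]
gripper_width: 0.0636
```

```bash
python3 st.py; python3 - <<'E'
from h import *
d=snap('wrist'); save(d,'w19'); sv(d,'w19')
print(ray(d,319,295,.029))
E
```

```text
38.8 [0.6143 0.0653 0.0265] a 1.573 [0.706 0.708 0.    0.   ] F [-0.3 -0.6 -0.3] M [ 0.017 -0.087 -0.037] w 0.0636 q [-0.08  0.39  1.74  0.    1.02 -0.08]
[0.61471693 0.06640939 0.029     ]
```

View pics/w19.png

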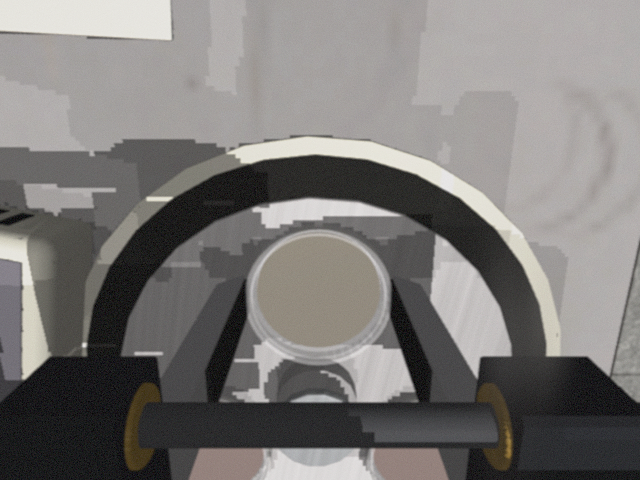

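Call:
step_arm:
  travel:
    - [0.002, 0, 0.001]
    - [0, 0, 0.001]
    - [0, 0, 0.001]
    - [0, 0, 0]
    - [0, 0, 0]
  twist:
    - [0, 0, 0]
    - [0, 0, 0]
    - [0, 0, 0]
    - [0, 0, 0]
    - [0, 0, 0]
  grip: [1, 1, 1, 1, 1]

```text
time: 39.48
eef_pos: [0.6138, 0.0675, 0.0237]
ee_rot: [0.706, 0.708, -0.0, -0.0]
wrist_force: [-3.3, 1.6, 6.8]
gripper_width: 0.0636
```

```bash
python3 st.py
```

```text
39.48 [0.6138 0.0675 0.0237] a 1.5731 [ 0.706  0.708 -0.    -0.   ] F [-3.3  1.6  6.8] M [0.036 0.569 0.019] w 0.0636 q [-0.07  0.39  1.74  0.    1.01 -0.08]
```

Call:
step_arm:
  travel:
    - [0, 0, 0]
    - [0, 0, 0]
    - [0, 0, 0]
    - [0, 0, -0.02]
    - [0, 0, -0.05]
    - [0, 0, -0.05]
    - [-0.04, 0, -0.05]
    - [-0.05, 0, -0.05]
    - [-0.05, 0, 0]
    - [0, 0, 0]
    - [0, 0, 0]
  twist:
    - [0, 0, 0]
    - [0, 0, 0]
    - [0, 0, 0]
    - [0, 0, 0]
    - [0, 0, 0]
    - [0, 0, 0]
    - [0, 0, 0]
    - [0, 0, 0]
    - [0, 0, 0]
    - [0, 0, 0]
    - [0, 0, 0]
  grip: [-0.65, -0.65, -0.65, -0.65, -0.65, -0.65, -0.65, -0.65, -0.65, -0.65, -0.65]

```text
time: 40.85
eef_pos: [0.6139, -0.0655, 0.2363]
ee_rot: [0.706, 0.708, 0.0, -0.0]
wrist_force: [-0.4, 0.6, 0.9]
gripper_width: 0.078
```

```bash
python3 st.py; python3 - <<'E'
from h import *
d=snap('wrist'); save(d,'w20'); sv(d,'w20')
d=snap('side'); save(d,'s20',(220,120,480,370),3); sv(d,'s20')
E
```

```text
40.85 [ 0.6139 -0.0655  0.2363] a 1.5728 [ 0.706  0.708  0.    -0.   ] F [-0.4  0.6  0.9] M [-0.078 -0.097  0.05 ] w 0.078 q [-0.29  0.15  1.62  0.    1.38 -0.29]
```

View pics/w20.png

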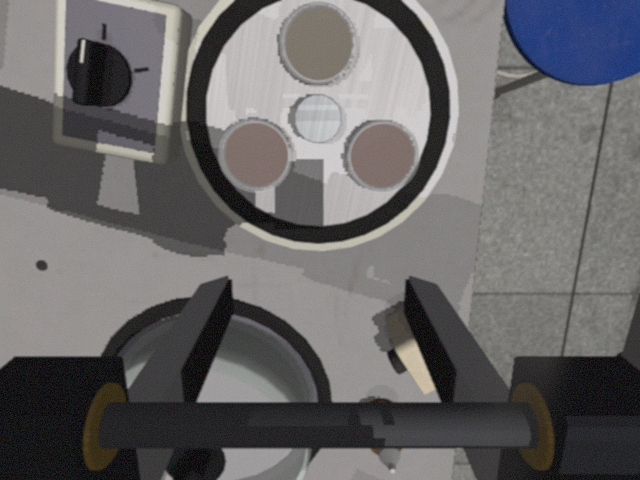

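View pics/s20.png

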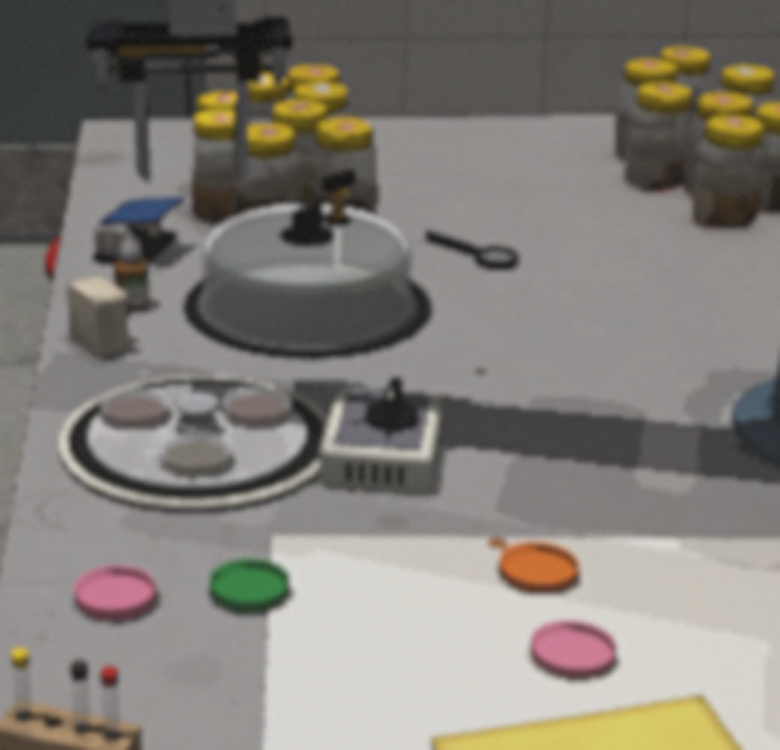

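```bash
python3 - <<'E'
from h import *
d=ld('w20')
c=ray(d,318,118,.045);print('stud',c)
for u,v in [(319,42),(256,154),(382,155)]:
    p=ray(d,u,v,.029);print(p,(p-c)[:2],np.hypot(*(p-c)[:2]))
def circ(P,z):
    X=np.array([ray(d,*p,z)[:2] for p in P]);A=np.c_[2*X,np.ones(len(X))]; s=np.linalg.lstsq(A,(X**2).sum(1),rcond=None)[0]; print(s[:2],np.sqrt(s[2]+s[0]**2+s[1]**2))
circ([(205,100),(220,165),(262,215),(320,227),(385,205),(425,150),(431,90),(400,10)],.015)
save(d,'w20a',(180,0,470,260),2.7)
E
```

```text
stud [0.61382966 0.00731641 0.045     ]
[0.61454307 0.06776048 0.029     ] [0.00071341 0.06044407] 0.060448284262316444
[ 0.55887081 -0.02407735  0.029     ] [-0.05495884 -0.03139376] 0.06329330446505414
[ 0.6707517  -0.02472878  0.029     ] [ 0.05692204 -0.03204518] 0.0653223737890093
[0.61476551 0.0098898 ] 0.10422172086300126
```

View pics/w20a.png

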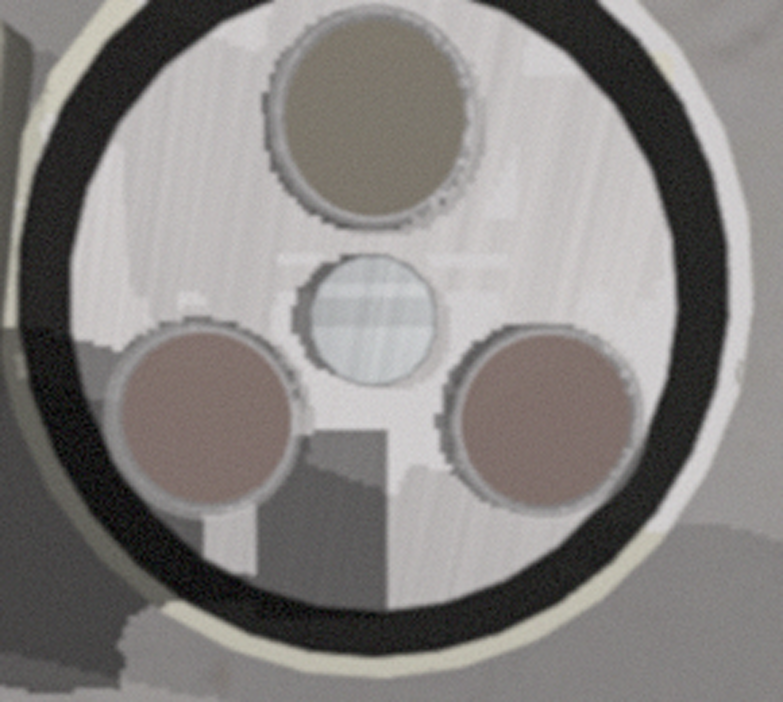

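Call:
step_arm:
  travel:
    - [-0.0401, -0.0197, 0.005]
    - [-0.0401, -0.0197, 0.005]
    - [-0.0401, -0.0197, 0.005]
    - [-0.0401, -0.0197, 0.005]
    - [-0.0401, -0.0197, 0.01]
    - [-0.0401, -0.0197, 0.016]
    - [0, 0, 0]
    - [0, 0, 0]
    - [0, 0, 0]
    - [0, 0, 0]
    - [0, 0, 0]
    - [0, 0, 0]
  twist:
    - [0, 0, 0]
    - [0, 0, 0]
    - [0, 0, 0]
    - [0, 0, 0]
    - [0, 0, 0]
    - [0, 0, 0]
    - [0, 0, 0.1752]
    - [0, 0, 0.1752]
    - [0, 0, 0.1752]
    - [0, 0, 0.1752]
    - [0, 0, 0]
    - [0, 0, 0]
  grip: [0.1, 0.1, 0.1, 0.1, 0.1, 0.1, 0.1, 0.1, 0.1, 0.1, 0.1, 0.1]

```text
time: 42.45
eef_pos: [0.4966, -0.3061, 0.1896]
ee_rot: [0.906, 0.424, -0.0, -0.0]
wrist_force: [0.2, -0.1, 0.1]
gripper_width: 0.0423
```

```bash
python3 st.py; python3 - <<'E'
from h import *
d=snap('wrist'); save(d,'w21'); sv(d,'w21'); save(d,'w21a',(220,140,420,400),2.3)
E
```

```text
42.45 [ 0.4966 -0.3061  0.1896] a 0.8757 [ 0.906  0.424 -0.    -0.   ] F [ 0.2 -0.1  0.1] M [-0.033 -0.031 -0.006] w 0.0423 q [-0.75  0.11  1.75  0.    1.29 -0.05]
```

View pics/w21.png

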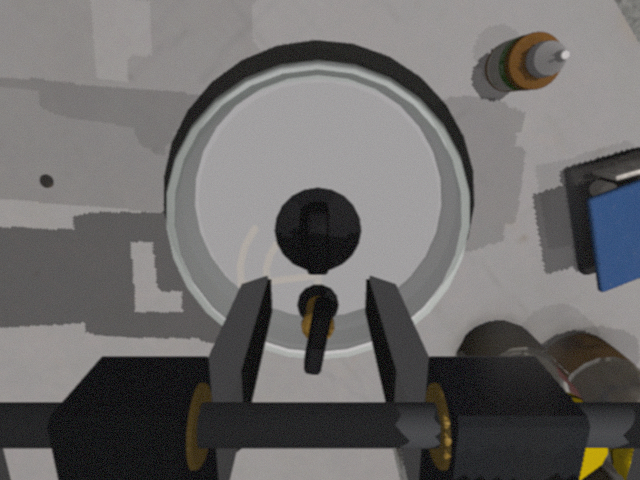

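View pics/w21a.png

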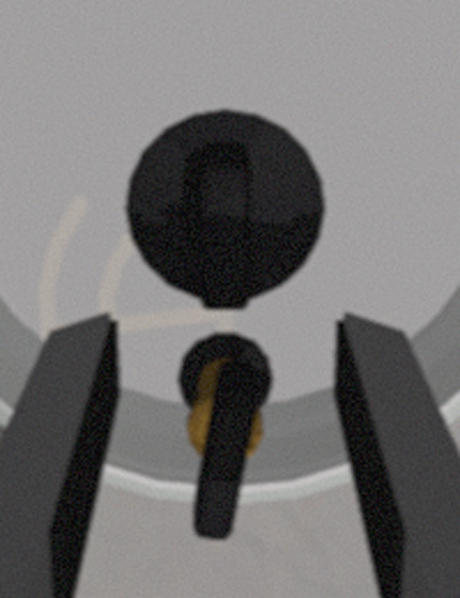

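```bash
python3 - <<'E'
from h import *
d=ld('w21'); print('boss',ray(d,317.8,229.1,.0825)); 
d4=ld('w4'); save(d4,'w4a',(220,140,420,400),2.3)
print(ray(d4,316,229,.0885))
# lid top edge (light rim outer circle) z=.082, side edge
def circ(d,P,z):
    X=np.array([ray(d,*p,z)[:2] for p in P]);A=np.c_[2*X,np.ones(len(X))]; s=np.linalg.lstsq(A,(X**2).sum(1),rcond=None)[0]; print(s[:2],np.sqrt(s[2]+s[0]**2+s[1]**2))
circ(d,[(165,210),(175,160),(250,78),(320,62),(400,82),(455,140),(471,210),(455,280),(190,290)],.082)
E
```

```text
boss [ 0.49697253 -0.3054333   0.0825    ]
[0.61342369 0.00957368 0.0885    ]
[ 0.49955465 -0.30375216] 0.10534827818105294
```

Call:
step_arm:
  travel:
    - [0, 0, 0.025]
    - [0, 0, 0.025]
    - [0, 0, 0.024]
    - [0, 0, 0.023]
    - [0, 0, 0]
    - [0, 0, 0]
    - [0, 0, 0]
    - [0, 0, 0]
    - [0, 0, 0]
    - [0, 0, 0]
  twist:
    - [0, 0, 0]
    - [0, 0, 0]
    - [0, 0, 0]
    - [0, 0, 0]
    - [0, 0, 0]
    - [0, 0, 0]
    - [0, 0, 0]
    - [0, 0, 0]
    - [0, 0, 0]
    - [0, 0, 0]
  grip: [0.1, 0.1, 0.1, 0.1, 0.1, 1, 1, 1, 1, 1]

```text
time: 43.75
eef_pos: [0.4964, -0.3067, 0.0936]
ee_rot: [0.906, 0.423, -0.0, -0.0]
wrist_force: [-3.0, 2.1, 5.5]
gripper_width: 0.014
```

```bash
python3 st.py
```

```text
43.75 [ 0.4964 -0.3067  0.0936] a 0.8725 [ 0.906  0.423 -0.    -0.   ] F [-3.   2.1  5.5] M [0.423 0.523 0.07 ] w 0.014 q [-0.75  0.22  1.81 -0.    1.12 -0.05]
```

Call:
step_arm:
  travel:
    - [0, 0, -0.01]
    - [0, 0, -0.03]
    - [0, 0, -0.04]
    - [0, 0, -0.03]
    - [0, 0, 0]
    - [0.0158, -0.0056, 0]
    - [0.0316, -0.0112, 0]
    - [0.0316, -0.0112, 0]
    - [0.0316, -0.0112, 0]
    - [0.0316, -0.0112, 0]
    - [0.0316, -0.0112, 0]
    - [0.0316, -0.0112, 0]
    - [0.0316, -0.0112, 0]
    - [0.0316, -0.0112, 0]
    - [0.0316, -0.0112, 0]
    - [0.0153, -0.0058, 0]
    - [0, 0, 0]
    - [0, 0, 0]
    - [0, 0, 0]
  twist:
    - [0, 0, 0]
    - [0, 0, 0]
    - [0, 0, 0]
    - [0, 0, 0]
    - [0, 0, 0]
    - [0, 0, 0]
    - [0, 0, 0]
    - [0, 0, 0]
    - [0, 0, 0]
    - [0, 0, 0]
    - [0, 0, 0]
    - [0, 0, 0]
    - [0, 0, 0]
    - [0, 0, 0]
    - [0, 0, 0]
    - [0, 0, 0]
    - [0, 0, 0]
    - [0, 0, 0]
    - [0, 0, 0]
  grip: [1, 1, 1, 1, 1, 1, 1, 1, 1, 1, 1, 1, 1, 1, 1, 1, 1, 1, 1]

```text
time: 46.12
eef_pos: [0.6132, 0.006, 0.2027]
ee_rot: [0.907, 0.422, -0.0, 0.0]
wrist_force: [0.8, -0.4, -5.4]
gripper_width: 0.014
```

```bash
python3 st.py; python3 - <<'E'
from h import *
d=snap('side'); save(d,'s22',(220,120,480,370),3); sv(d,'s22')
d=snap('wrist'); save(d,'w22'); sv(d,'w22')
E
```

```text
46.12 [0.6132 0.006  0.2027] a 0.8708 [ 0.907  0.422 -0.     0.   ] F [ 0.8 -0.4 -5.4] M [-0.081 -0.066 -0.026] w 0.014 q [-0.17  0.16  1.66 -0.    1.32  0.53]
```

View pics/s22.png

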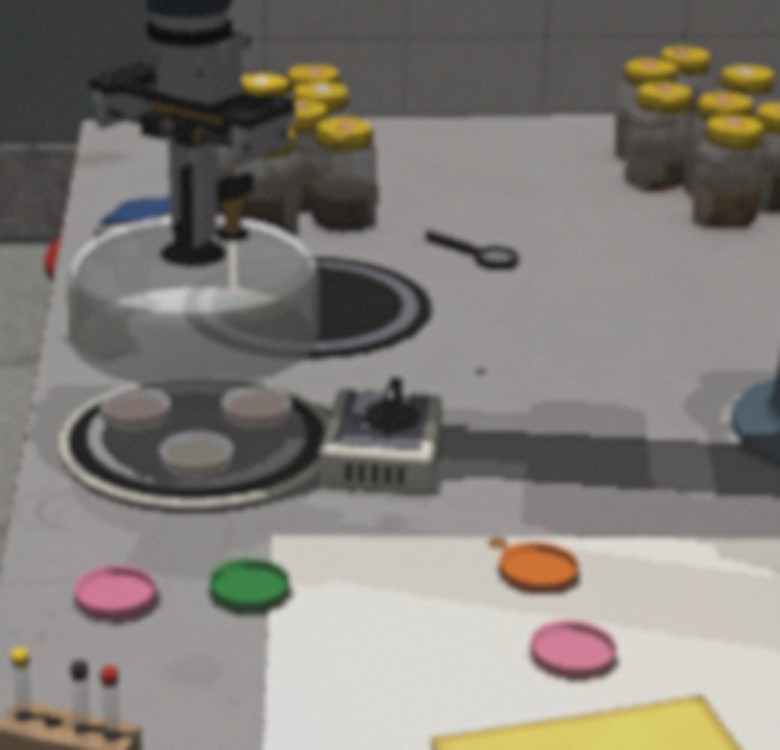

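View pics/w22.png

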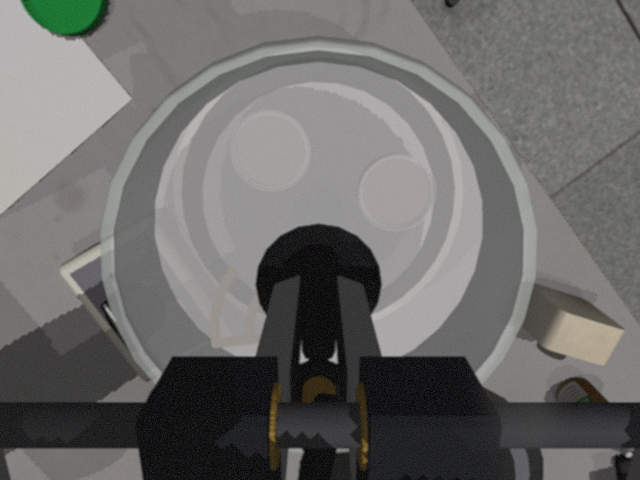

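```bash
python3 - <<'E'
from h import *
d=ld('s22'); 
x,y=.613-.0365,.007-.041
rim=.2027-.0896
for z in (rim+.125,rim+.078,rim+.06,rim+.05,rim+.04,rim+.03,rim+.02,rim): 
    u,v=proj(d,(x,y,z)); print(round(z-rim,3),round((u-220)*3),round((v-120)*3))
E
python3 - <<'E'
import sys; sys.path.insert(0,'.')
import os; os.chdir('.')
from h import *
save(ld('s22'),'s22a',(235,180,335,260),7)
E
```

```text
0.125 232 187
0.078 232 236
0.06 232 255
0.05 232 265
0.04 232 275
0.03 232 285
0.02 233 295
0.0 233 315
```

View pics/s22a.png

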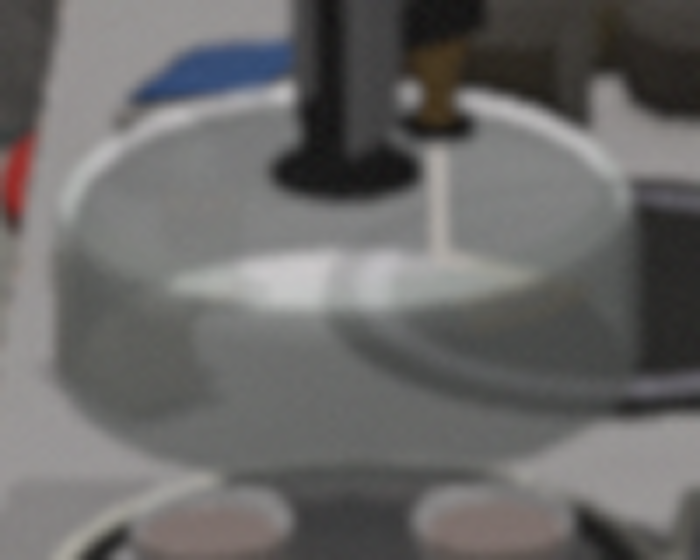

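```bash
python3 - <<'E'
from h import *
d=ld('s22'); W=cloud(d)
u0=297
for v in range(194,228,2): print(v,[ (d['pixels'][v,u].tolist(), W[v,u].round(3).tolist()) for u in (294,297,298)])
E
python3 - <<'E'
import os; os.chdir('.')
from h import *
d=snap('scene'); sv(d,'c22'); save(d,'c22',(220,140,400,300),4)
E
```

```text
194 [([116, 112, 110], [0.585, -0.068, 0.191]), ([66, 52, 30], [0.577, -0.027, 0.207]), ([71, 58, 39], [0.575, -0.027, 0.208])]
196 [([58, 54, 48], [0.585, -0.04, 0.197]), ([67, 54, 35], [0.577, -0.029, 0.201]), ([63, 49, 30], [0.575, -0.024, 0.203])]
198 [([33, 30, 29], [0.586, -0.025, 0.197]), ([39, 33, 28], [0.578, -0.022, 0.198]), ([34, 30, 25], [0.575, -0.03, 0.195])]
200 [([86, 87, 87], [0.586, -0.024, 0.191]), ([111, 108, 106], [0.578, -0.023, 0.192]), ([106, 105, 102], [0.575, -0.024, 0.191])]
202 [([82, 83, 82], [0.586, -0.001, 0.195]), ([169, 164, 161], [0.578, -0.013, 0.19]), ([160, 156, 153], [0.575, -0.009, 0.192])]
204 [([57, 57, 56], [0.586, 0.008, 0.193]), ([171, 167, 163], [0.578, 0.008, 0.193]), ([162, 159, 156], [0.575, 0.002, 0.19])]
206 [([90, 90, 90], [0.586, 0.02, 0.192]), ([170, 165, 161], [0.578, 0.023, 0.193]), ([161, 158, 155], [0.576, 0.017, 0.191])]
208 [([127, 127, 127], [0.586, 0.038, 0.194]), ([168, 165, 160], [0.578, 0.034, 0.192]), ([160, 156, 153], [0.576, 0.031, 0.191])]
210 [([123, 123, 123], [0.586, 0.046, 0.192]), ([168, 164, 160], [nan, nan, na
[... 375 characters left out ...]
0.579, 0.086, 0.192]), ([173, 169, 164], [0.577, 0.082, 0.19])]
218 [([168, 167, 168], [0.587, 0.104, 0.194]), ([167, 167, 165], [0.579, 0.101, 0.193]), ([165, 165, 162], [0.577, 0.096, 0.191])]
220 [([158, 160, 158], [0.587, 0.104, 0.188]), ([155, 159, 155], [0.579, 0.099, 0.186]), ([154, 158, 155], [0.577, 0.102, 0.188])]
222 [([147, 152, 149], [0.587, 0.11, 0.186]), ([139, 142, 139], [0.58, 0.109, 0.185]), ([136, 139, 137], [0.577, 0.109, 0.185])]
224 [([107, 111, 109], [0.587, 0.111, 0.181]), ([98, 101, 98], [0.58, 0.106, 0.179]), ([95, 97, 96], [0.577, 0.104, 0.177])]
226 [([91, 93, 92], [0.587, 0.109, 0.174]), ([83, 85, 84], [0.58, 0.109, 0.174]), ([85, 85, 84], [0.577, 0.109, 0.174])]
```

View pics/c22.png

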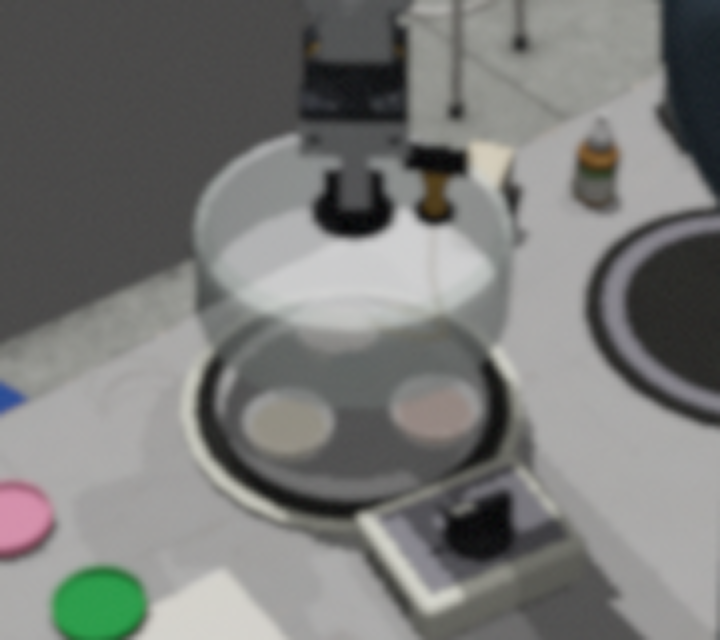

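```bash
python3 - <<'E'
from h import *
d=ld('c22'); save(d,'c22b',(300,180,360,240),12)
rim=.2027-.0896
for z in (.125,.078,.06,.05,.04,.03,.02,.01,0): 
    u,v=proj(d,(.5768,-.0335,z+rim)); print(z,round((u-300)*12),round((v-180)*12))
E
```

```text
0.125 349 -5
0.078 341 160
0.06 338 221
0.05 337 254
0.04 335 287
0.03 334 319
0.02 332 352
0.01 331 383
0 329 415
```

View pics/c22b.png

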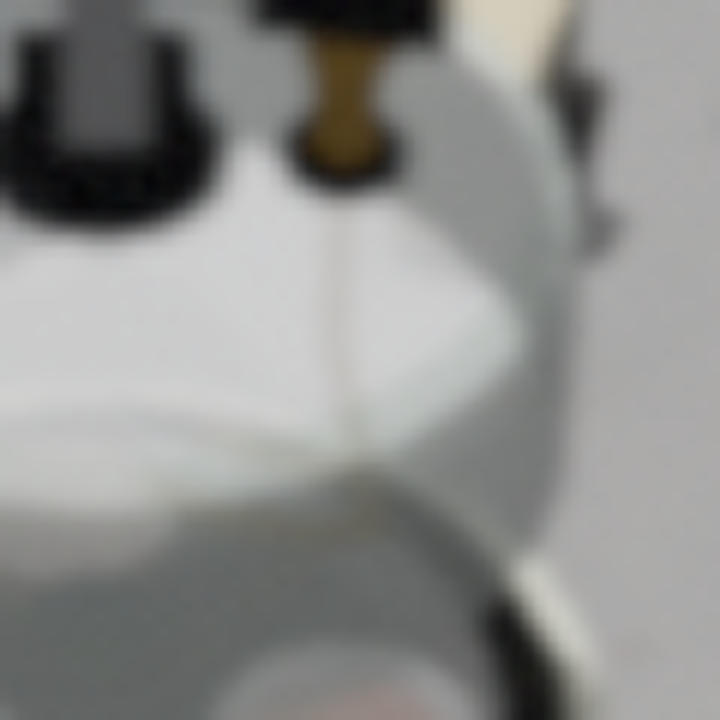

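Call:
step_arm:
  travel:
    - [0.0008, -0.0006, 0.02]
    - [0, 0, 0.03]
    - [0, 0, 0.02]
    - [0, 0, 0.012]
    - [0, 0, 0.006]
    - [0, 0, 0]
    - [0, 0, 0]
  twist:
    - [0, 0, 0]
    - [0, 0, 0]
    - [0, 0, 0]
    - [0, 0, 0]
    - [0, 0, 0]
    - [0, 0, 0]
    - [0, 0, 0]
  grip: [1, 1, 1, 1, 1, 1, 1]

```text
time: 47.15
eef_pos: [0.6142, 0.0079, 0.1158]
ee_rot: [0.906, 0.422, 0.001, 0.001]
wrist_force: [-0.5, -0.5, -4.4]
gripper_width: 0.0136
```

```bash
python3 st.py; python3 - <<'E'
from h import *
d=snap('side'); save(d,'s23',(230,180,350,310),4.5); sv(d,'s23')
d=snap('scene'); save(d,'c23',(250,150,370,290),4.2); sv(d,'c23')
E
```

```text
47.15 [0.6142 0.0079 0.1158] a 0.8722 [0.906 0.422 0.001 0.001] F [-0.5 -0.5 -4.4] M [-0.024 -0.104 -0.008] w 0.0136 q [-0.17  0.26  1.72  0.    1.17  0.53]
```

View pics/s23.png

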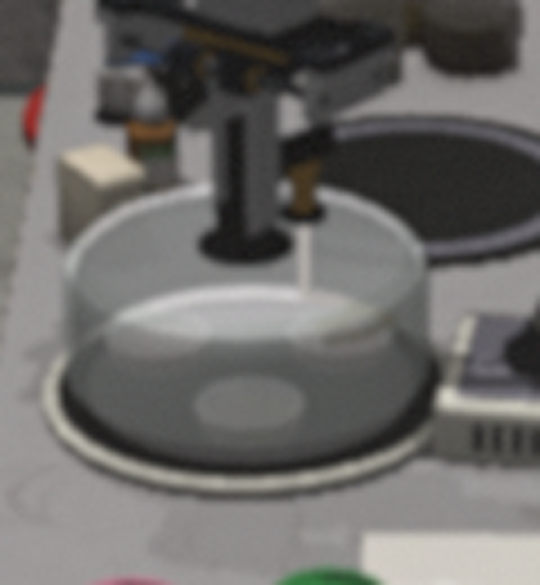

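View pics/c23.png

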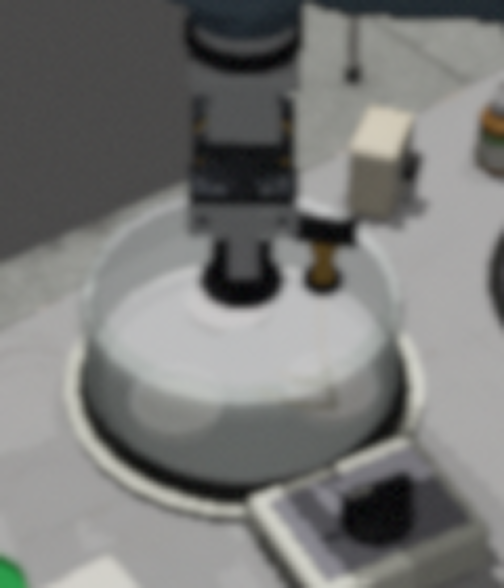

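Call:
step_arm:
  travel:
    - [0, 0, 0.004]
    - [0, 0, 0.004]
    - [0, 0, 0.003]
    - [0, 0, 0.002]
    - [0, 0, 0]
    - [0, 0, 0]
  twist:
    - [0, 0, 0]
    - [0, 0, 0]
    - [0, 0, 0]
    - [0, 0, 0]
    - [0, 0, 0]
    - [0, 0, 0]
  grip: [1, 1, 1, 1, 1, 1]

```text
time: 48.0
eef_pos: [0.6135, 0.008, 0.1019]
ee_rot: [0.906, 0.422, 0.0, 0.0]
wrist_force: [-0.4, 0.2, -4.9]
gripper_width: 0.0139
```

```bash
python3 st.py
```

```text
48.0 [0.6135 0.008  0.1019] a 0.8722 [0.906 0.422 0.    0.   ] F [-0.4  0.2 -4.9] M [ 0.035 -0.078 -0.005] w 0.0139 q [-0.17  0.27  1.73  0.    1.14  0.53]
```

Call:
step_arm:
  travel:
    - [0, 0, 0.001]
    - [0, 0, 0.001]
    - [0, 0, 0.001]
    - [0, 0, 0]
    - [0, 0, 0]
  twist:
    - [0, 0, 0]
    - [0, 0, 0]
    - [0, 0, 0]
    - [0, 0, 0]
    - [0, 0, 0]
  grip: [1, 1, 1, 1, 1]

```text
time: 48.62
eef_pos: [0.6135, 0.008, 0.0996]
ee_rot: [0.906, 0.422, -0.0, 0.0]
wrist_force: [-5.0, 0.9, 4.3]
gripper_width: 0.0139
```

```bash
python3 st.py
```

```text
48.62 [0.6135 0.008  0.0996] a 0.8723 [ 0.906  0.422 -0.     0.   ] F [-5.   0.9  4.3] M [ 0.126  0.88  -0.031] w 0.0139 q [-0.17  0.28  1.73 -0.    1.14  0.53]
```

Call:
step_arm:
  travel:
    - [0, 0, 0]
    - [0, 0, 0]
    - [0, 0, -0.03]
    - [0, 0, -0.05]
    - [0, 0, -0.01]
    - [-0.0545, 0.0063, 0]
    - [0, 0, 0]
    - [0, 0, 0]
  twist:
    - [0, 0, 0]
    - [0, 0, 0]
    - [0, 0, 0]
    - [0, 0, 0]
    - [0, 0, 0.142]
    - [0, 0, 0]
    - [0, 0, 0]
    - [0, 0, 0]
  grip: [0.2, 0.2, 0.2, 0.2, 0.4, 0.4, 0.4, 0.4]

```text
time: 49.62
eef_pos: [0.5775, -0.033, 0.1889]
ee_rot: [0.934, 0.357, 0.0, 0.0]
wrist_force: [-0.3, 0.0, 0.2]
gripper_width: 0.0281
```

```bash
python3 st.py; python3 - <<'E'
from h import *
d=snap('wrist'); save(d,'w24'); sv(d,'w24')
E
```

```text
49.62 [ 0.5775 -0.033   0.1889] a 0.7298 [0.934 0.357 0.    0.   ] F [-0.3  0.   0.2] M [-0.068  0.02   0.006] w 0.0281 q [-0.25  0.09  1.76  0.    1.29  0.59]
```

View pics/w24.png

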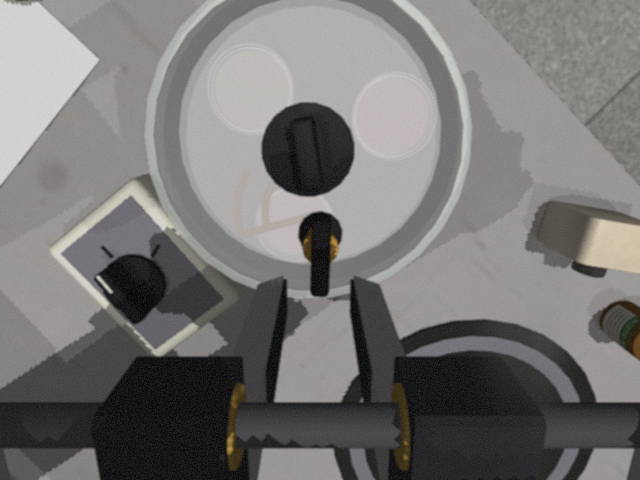

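Call:
step_arm:
  travel:
    - [0, 0, 0.025]
    - [0, 0, 0.025]
    - [0, 0, 0.0125]
    - [0, 0, 0]
    - [0, 0, 0]
    - [0, 0, 0]
    - [0, 0, 0]
  twist:
    - [0, 0, 0]
    - [0, 0, 0]
    - [0, 0, 0]
    - [0, 0, 0]
    - [0, 0, 0]
    - [0, 0, 0]
    - [0, 0, 0]
  grip: [0.4, 0.4, 0.4, 0.4, 1, 1, 1]

```text
time: 50.55
eef_pos: [0.578, -0.0333, 0.1274]
ee_rot: [0.934, 0.357, 0.001, 0.001]
wrist_force: [0.0, -0.1, 1.2]
gripper_width: 0.0108
```

```bash
python3 st.py
```

```text
50.55 [ 0.578  -0.0333  0.1274] a 0.7293 [0.934 0.357 0.001 0.001] F [ 0.  -0.1  1.2] M [-0.101 -0.193 -0.305] w 0.0108 q [-0.25  0.16  1.8   0.    1.17  0.59]
```

Call:
step_arm:
  travel:
    - [0, 0, 0]
    - [0, 0, 0]
    - [0, 0, 0]
    - [0, 0, 0]
    - [0, 0, 0]
    - [0, 0, 0]
    - [0, 0, 0]
    - [0, 0, 0]
    - [0, 0, 0]
    - [0, 0, 0]
    - [0, 0, 0]
    - [0, 0, 0]
  twist:
    - [0, 0, 0.12]
    - [0, 0, 0.12]
    - [0, 0, 0.12]
    - [0, 0, 0.12]
    - [0, 0, 0.12]
    - [0, 0, 0.12]
    - [0, 0, 0.12]
    - [0, 0, 0.12]
    - [0, 0, 0.12]
    - [0, 0, 0.12]
    - [0, 0, 0.12]
    - [0, 0, 0]
  grip: [1, 1, 1, 1, 1, 1, 1, 1, 1, 1, 1, 1]

```text
time: 52.05
eef_pos: [0.5779, -0.0328, 0.1275]
ee_rot: [0.957, -0.29, 0.001, -0.001]
wrist_force: [1.4, 1.9, 4.1]
gripper_width: 0.0106
```

```bash
python3 st.py
```

```text
52.05 [ 0.5779 -0.0328  0.1275] a -0.5884 [ 0.957 -0.29   0.001 -0.001] F [1.4 1.9 4.1] M [ 0.469 -0.108 -0.044] w 0.0106 q [-0.25  0.16  1.8   0.    1.17  1.91]
```

Call:
step_arm:
  travel:
    - [0, 0, 0]
    - [0, 0, 0]
    - [0, 0, 0]
  twist:
    - [0, 0, 0.04]
    - [0, 0, 0.04]
    - [0, 0, 0]
  grip: [1, 1, 1]

```text
time: 52.42
eef_pos: [0.578, -0.0327, 0.1274]
ee_rot: [0.945, -0.328, 0.001, -0.001]
wrist_force: [1.9, 2.4, 5.2]
gripper_width: 0.011
```

```bash
python3 st.py
```

```text
52.42 [ 0.578  -0.0327  0.1274] a -0.6676 [ 0.945 -0.328  0.001 -0.001] F [1.9 2.4 5.2] M [ 0.503 -0.159 -0.019] w 0.011 q [-0.25  0.16  1.8   0.    1.17  1.99]
```

Call:
step_arm:
  travel:
    - [0, 0, 0]
    - [0, 0, 0]
    - [0, 0, 0]
  twist:
    - [0, 0, 0.04]
    - [0, 0, 0.03]
    - [0, 0, 0]
  grip: [1, 1, 1]

```text
time: 52.8
eef_pos: [0.5778, -0.0329, 0.1274]
ee_rot: [0.933, -0.36, 0.001, -0.0]
wrist_force: [-0.5, 2.8, 6.4]
gripper_width: 0.0108
```

```bash
python3 st.py
```

```text
52.8 [ 0.5778 -0.0329  0.1274] a -0.7358 [ 0.933 -0.36   0.001 -0.   ] F [-0.5  2.8  6.4] M [ 0.547 -0.018  0.441] w 0.0108 q [-0.25  0.16  1.8   0.    1.17  2.05]
```

Call:
step_arm:
  travel:
    - [0, 0, 0]
    - [0, 0, 0]
    - [0, 0, -0.03]
    - [0, 0, -0.05]
    - [-0.037, 0.0277, 0]
    - [-0.037, 0.0277, 0]
    - [-0.037, 0.0277, 0]
    - [0, 0, 0]
    - [0, 0, 0]
    - [0, 0, 0]
    - [0, 0, 0]
    - [0, 0, 0]
    - [0, 0, 0]
    - [0, 0, 0]
    - [0, 0, 0]
    - [0, 0, 0]
    - [0, 0, 0]
    - [0, 0, 0]
    - [0, 0, 0]
    - [0, 0, 0]
  twist:
    - [0, 0, 0]
    - [0, 0, 0]
    - [0, 0, 0]
    - [0, 0, 0]
    - [0, 0, 0]
    - [0, 0, 0]
    - [0, 0, 0]
    - [0, 0, -0.1775]
    - [0, 0, -0.1775]
    - [0, 0, -0.1775]
    - [0, 0, -0.1775]
    - [0, 0, -0.1775]
    - [0, 0, -0.1775]
    - [0, 0, -0.1775]
    - [0, 0, -0.1775]
    - [0, 0, -0.1775]
    - [0, 0, -0.1775]
    - [0, 0, -0.1775]
    - [0, 0, -0.1775]
    - [0, 0, 0]
  grip: [0.4, 0.4, 0.4, 0.4, 0.4, 0.4, 0.4, 0.4, 0.4, 0.4, 0.4, 0.4, 0.4, 0.4, 0.4, 0.4, 0.4, 0.4, 0.4, 0.4]

```text
time: 55.3
eef_pos: [0.4386, -0.0196, 0.2057]
ee_rot: [0.769, 0.64, -0.0, -0.0]
wrist_force: [-0.2, 0.3, 0.0]
gripper_width: 0.0278
```

```bash
python3 st.py; python3 - <<'E'
from h import *
d=snap('wrist'); save(d,'w25'); sv(d,'w25')
E
```

```text
55.3 [ 0.4386 -0.0196  0.2057] a 1.3884 [ 0.769  0.64  -0.    -0.   ] F [-0.2  0.3  0. ] M [-0.006 -0.053  0.051] w 0.0278 q [-0.3  -0.28  2.07 -0.    1.35 -0.12]
```

View pics/w25.png

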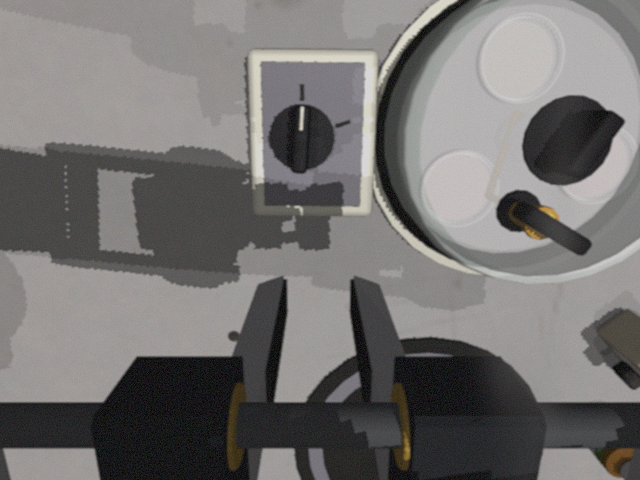

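```bash
python3 - <<'E'
from h import *
d=ld('w25'); save(d,'w25a',(240,50,380,220),4)
e1=ray(d,302.5,108,.074);e2=ray(d,301,171,.074);print(e1,e2,np.linalg.norm(e1-e2),(e1+e2)/2,np.arctan2(*(e1-e2)[1::-1]))
print(ray(d,301.5,137,.045))
m=(e1+e2)/2; s=np.array([.4386,-.0196]); a=1.3884; D=m[:2]-s; print('tool',np.cos(a)*D[0]+np.sin(a)*D[1], np.sin(a)*D[0]-np.cos(a)*D[1])
E
```

```text
[0.44263176 0.06191974 0.074     ] [0.43320192 0.01921162 0.074     ] 0.04373677750240449 [0.43791684 0.04056568 0.074     ] 1.353485528513724
[0.43672689 0.04103286 0.045     ]
tool 0.05904372498919909 -0.011585079697922253
```

View pics/w25a.png

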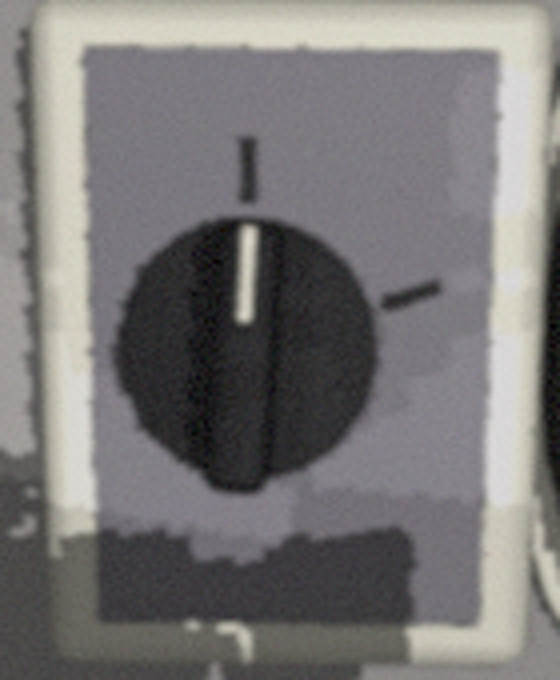

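Call:
step_arm:
  travel:
    - [0.0595, -0.0116, 0]
    - [0, 0, 0.05]
    - [0, 0, 0.05]
    - [0, 0, 0.03]
    - [0, 0, 0.0227]
    - [0, 0, 0]
    - [0, 0, 0]
    - [0, 0, 0]
    - [0, 0, 0]
    - [0, 0, 0]
  twist:
    - [0, 0, 0]
    - [0, 0, 0]
    - [0, 0, 0]
    - [0, 0, 0]
    - [0, 0, 0]
    - [0, 0, 0]
    - [0, 0, 0]
    - [0, 0, 0]
    - [0, 0, 0]
    - [0, 0, 0]
  grip: [0.4, 0.4, 0.4, 0.4, 0.4, 0.4, 1, 1, 1, 1]

```text
time: 56.6
eef_pos: [0.4368, 0.0412, 0.0543]
ee_rot: [0.768, 0.64, -0.002, -0.001]
wrist_force: [-8.5, -0.4, 7.0]
gripper_width: 0.0119
```

```bash
python3 st.py
```

```text
56.6 [0.4368 0.0412 0.0543] a 1.3899 [ 0.768  0.64  -0.002 -0.001] F [-8.5 -0.4  7. ] M [-0.107  1.5   -0.146] w 0.0119 q [-0.17 -0.05  2.18 -0.    1.01  0.02]
```

Call:
step_arm:
  travel:
    - [0, -0.001, 0]
    - [0, 0, 0]
    - [0, 0, 0]
    - [0, 0, 0]
    - [0, 0, 0]
    - [0, 0, 0]
    - [0, 0, 0]
    - [0, 0, 0]
    - [0, 0, 0]
    - [0, 0, 0]
  twist:
    - [0, 0, 0]
    - [0, 0, 0.12]
    - [0, 0, 0.12]
    - [0, 0, 0.12]
    - [0, 0, 0.12]
    - [0, 0, 0.12]
    - [0, 0, 0.12]
    - [0, 0, 0.12]
    - [0, 0, 0.12]
    - [0, 0, 0]
  grip: [1, 1, 1, 1, 1, 1, 1, 1, 1, 1]

```text
time: 57.85
eef_pos: [0.4368, 0.0411, 0.0543]
ee_rot: [0.977, 0.214, -0.001, 0.0]
wrist_force: [-5.8, -0.6, 4.9]
gripper_width: 0.0116
```

```bash
python3 st.py
```

```text
57.85 [0.4368 0.0411 0.0543] a 0.4311 [ 0.977  0.214 -0.001  0.   ] F [-5.8 -0.6  4.9] M [-0.203  1.136 -0.074] w 0.0116 q [-0.17 -0.05  2.18 -0.    1.01  0.97]
```

Call:
step_arm:
  travel:
    - [0, 0, 0]
    - [0, 0, 0]
    - [0, 0, 0]
    - [0, 0, 0]
  twist:
    - [0, 0, 0.1]
    - [0, 0, 0.1]
    - [0, 0, 0.06]
    - [0, 0, 0]
  grip: [1, 1, 1, 1]

```text
time: 58.35
eef_pos: [0.4369, 0.0411, 0.0543]
ee_rot: [0.996, 0.086, -0.001, 0.0]
wrist_force: [-4.9, -0.8, 5.2]
gripper_width: 0.0116
```

```bash
python3 st.py
```

```text
58.35 [0.4369 0.0411 0.0543] a 0.1718 [ 0.996  0.086 -0.001  0.   ] F [-4.9 -0.8  5.2] M [-0.094  1.127 -0.003] w 0.0116 q [-0.17 -0.05  2.18 -0.    1.01  1.23]
```

Call:
step_arm:
  travel:
    - [0, 0, 0]
    - [0, 0, 0]
    - [0, 0, 0]
  twist:
    - [0, 0, 0.04]
    - [0, 0, 0.03]
    - [0, 0, 0]
  grip: [1, 1, 1]

```text
time: 58.72
eef_pos: [0.4369, 0.0411, 0.0543]
ee_rot: [0.999, 0.052, -0.001, 0.0]
wrist_force: [-5.3, -0.6, 5.3]
gripper_width: 0.0116
```

```bash
python3 st.py
```

```text
58.73 [0.4369 0.0411 0.0543] a 0.1036 [ 0.999  0.052 -0.001  0.   ] F [-5.3 -0.6  5.3] M [-0.057  1.106  0.406] w 0.0116 q [-0.17 -0.05  2.18 -0.    1.01  1.3 ]
```

Stop reached (moment +0.41 N m). Release, retreat and check.

Call:
step_arm:
  travel:
    - [0, 0, 0]
    - [0, 0, 0]
    - [0, 0, 0]
    - [0, 0, -0.03]
    - [0, 0, -0.05]
    - [0, 0, -0.05]
    - [-0.01, 0.05, -0.05]
    - [-0.01, 0.05, -0.05]
    - [0, 0, 0]
    - [0, 0, 0]
  twist:
    - [0, 0, 0]
    - [0, 0, 0]
    - [0, 0, 0]
    - [0, 0, 0]
    - [0, 0, 0]
    - [0, 0, 0]
    - [0, 0, 0]
    - [0, 0, 0]
    - [0, 0, 0]
    - [0, 0, 0]
  grip: [0.4, 0.4, 0.4, 0.4, 0.4, 0.4, 0.4, 0.4, 0.4, 0.4]

```text
time: 59.98
eef_pos: [0.4283, -0.0472, 0.2702]
ee_rot: [0.999, 0.05, -0.0, -0.0]
wrist_force: [0.6, 0.4, -0.7]
gripper_width: 0.0281
```

```bash
python3 st.py; python3 - <<'E'
from h import *
d=snap('wrist'); save(d,'w26'); sv(d,'w26')
d=snap('side'); save(d,'s26',(220,120,480,370),3); sv(d,'s26')
E
```

```text
59.98 [ 0.4283 -0.0472  0.2702] a 0.1 [ 0.999  0.05  -0.    -0.   ] F [ 0.6  0.4 -0.7] M [0.045 0.057 0.028] w 0.0281 q [-0.37 -0.35  2.01  0.    1.48  1.1 ]
```

View pics/w26.png

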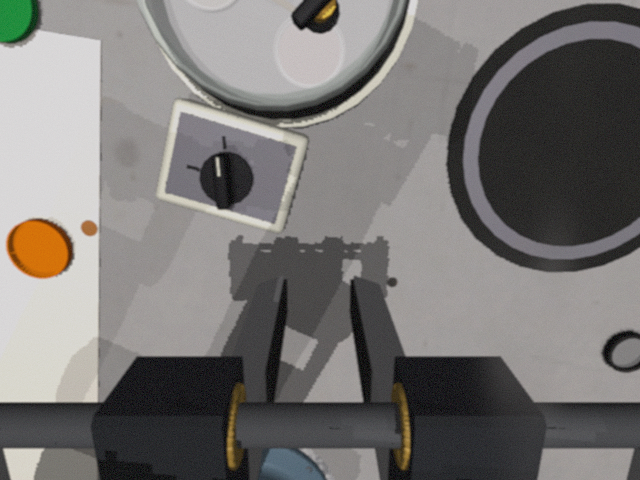

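View pics/s26.png

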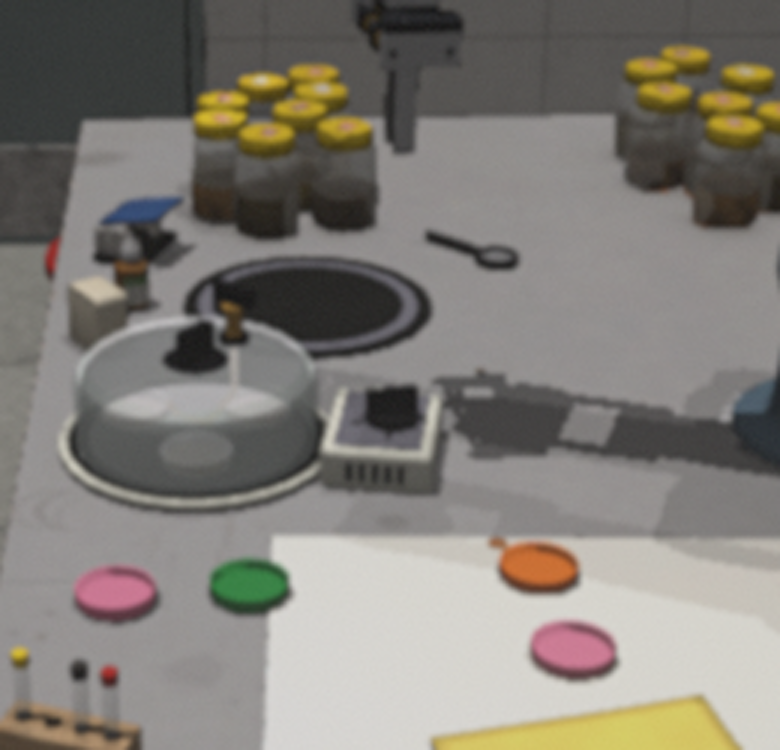

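```bash
python3 - <<'E'
from h import *
d=ld('w26'); save(d,'w26a',(140,0,420,240),2.8)
E
```

```text
(no output)
```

View pics/w26a.png

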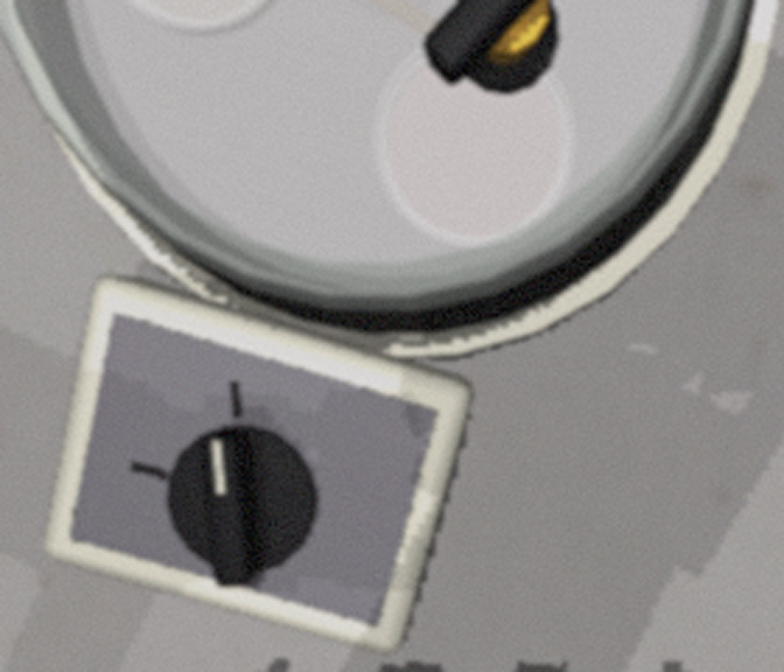

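Call:
step_arm:
  travel:
    - [0.05, -0.02, 0]
    - [0.05, -0.02, 0]
    - [0, 0, 0]
    - [0, 0, 0]
  twist:
    - [0, 0, 0]
    - [0, 0, 0]
    - [0, 0, 0]
    - [0, 0, 0]
  grip: [0.4, 0.4, 0.4, 0.4]

```text
time: 60.58
eef_pos: [0.5232, 0.003, 0.2697]
ee_rot: [0.999, 0.051, -0.001, -0.0]
wrist_force: [1.0, -0.2, -0.9]
gripper_width: 0.0279
```

```bash
python3 - <<'E'
from h import *
d=snap('wrist'); save(d,'w27',(160,0,480,240),2.5); sv(d,'w27')
E
```

```text
(no output)
```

View pics/w27.png

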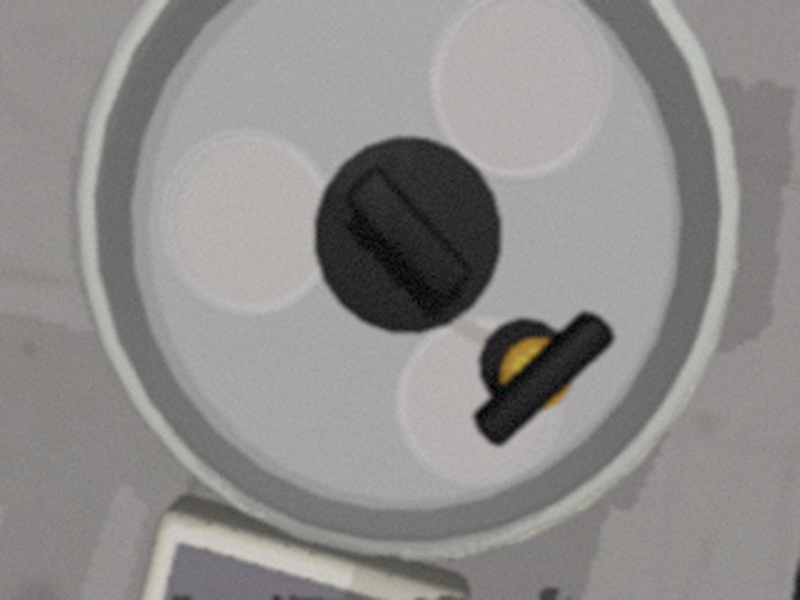

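```bash
python3 -c "
from h import *
print(r.close_job())"
```

```text
the job is handed in; nothing more can be done
None
```

I did every step in the order asked and handed the job in at about 61 s. The interface reports no verdict, so I can't confirm how it was judged.

- **Vent tap and lid:** I turned the tap open to its stop. I then lifted the lid off and stood it on the black mat.
- **Dishes:** Three grey dishes were present, and all three lie on the plate. In the last wrist picture before the lid went back, their centres measured about 60, 63 and 65 mm out from the stud. I left the pink, green and orange look-alikes alone.
- **Lid back on and tap closed:** The lid seated at the expected height. I closed the tap until its stop resisted (0.44 N m).
- **Pump:** I turned the knob clockwise past the click to its end stop, which resisted with 0.41 N m.

**Last checks:** The final pictures show:
- the lid level and centred over the plate;
- the tap wing square to the lid's handle, which is its closed position;
- the knob pointer lined up with the "on" mark;
- the look-alikes and the other things on the bench undisturbed.

**Slips and disagreements:**
- My first grip on the tap closed too low, on its hub, so I re-gripped before turning it.
- Camera estimates of the lid and plate centres differed by 2–3 mm, within the lid's play of about 5 mm.

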